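# Blow out the washed screw cup and stand it mouth-up

### The arm

A 6-joint arm with a two-finger parallel gripper is mounted at the origin on the work surface. World frame = base frame: x ahead of the robot, y to its left, z up, the work surface at z = 0. Lengths are in m, angles in rad, forces in N, time in s.
With the tool pointing down it reaches from about 0.3 to 0.775 m from the base axis. Payload 14.6 kg.
Tool frame: the origin (TCP) lies midway between the tips of the shut fingers; the grasp point (between the pads) lies 19 mm behind it (tcp_to_grasp is the distance from the TCP to the grasp point, in m); z points along the fingers, y is the line along which they close (so a half turn about z gives the same grasp; the last joint's range is limited). The gripper opens to 94 mm and grips with 3 to 60 N. Pads are 16 mm wide; open, the fingers measure 119 mm over their backs; the gripper's body (75 mm by 177 mm) begins 78 mm behind the grasp point.
Start: joints at [1.121, 0.3, 1.521, -0, 1.321, -0.067], TCP at [0.205, 0.51, 0.205] pointing down, gripper open.
Joint ranges: [-3.03, 3.03], [-0.79, 2.21], [0.23, 2.52], [-1.04, 4.18], [0, 3.07], [-2.55, 2.55]. Speed limits (rad/s): [2.22, 2.22, 2.57, 3.14, 3.14, 3.14].

### API

Orientations are given as [roll, pitch, yaw] about the fixed x, y, z axes, in that order (R = Rz(yaw) Ry(pitch) Rx(roll)).
In Python, from station import * gives the robot as it stands.
- The arm moves only by the tool send_rows, never from a script. Its argument "motion" is a list of rows, each a list of 3 entries, a list of its own where there are three numbers: the shift along the tool's x, y, z in units of 0.03 m (1.0 is 0.03 m), then the turn, a rotation vector about the tool's x, y, z in units of 0.12 rad (1.0 is 0.12 rad), then the opening, from -1 (shut) to 1 (fully open). In form: [[[x, y, z], [rx, ry, rz], grip], ...]. A call has 1 to 12 rows; each row shifts and turns the commanded pose from where the row before left it, along the tool's axes as they then stand; what a row does not reach is not made up. A row lasts 1/10 s, in which the tool goes at most 50 mm and 8.59 degrees, less where a joint would pass 70% of its speed; a pose out of reach is approached as far as the arm can. A call with a number of a shift or a turn outside -1 to 1 is refused whole. A call with a gripper value outside its range is refused whole. The fingers move at their own pace and stop on an object; "squeeze" is the grip in N (left out, the last holds). Time passes only in rows, so rows that do not move let the fingers close. It gives the time, the measured TCP pose, the force, the opening and the grip force at its end, in the units of the state.
- get_obs(): the state, without advancing time (a new reading comes with each control period).
- camera(name): name is "scene" or "side" or "wrist"; returns a dict with "pixels" (480x640x3 uint8, red, green, blue), "depth" (480x640 float32, m along the optical axis (not along the pixel's ray), 0 where there is no reading), "fx", "fy", "cx", "cy" (pixels), "dist" ([k1, k2, p1, p2, k3] as OpenCV has them; the pictures are not rectified), "rvec" (rotation vector, rad) and "tvec" (3), from world to camera coordinates, as OpenCV has them. Camera axes: x right, y down, z forward; pixel columns grow to the right and rows downward; lengths in m; the calibration is good to about 2 mm. A picture is of the moment at which its call begins.
- hand_in(): hands the job in; it is judged then, once.
The state is a dict: "time_s": time; "qpos": joint angles; "joint_vel": joint speeds; "tau": joint torques, N m; "ee_pos": TCP position; "eef_rot": TCP orientation; "force": force on the tool from outside, world axes, zero at the start; "moment": the same for the moment, N m; "grip_width": finger opening in m; "grip_force": force on a finger pad.
Only numpy, scipy, OpenCV 4.12 (cv2) and the standard library are available. Lean on these libraries where they do the work, as an engineer would, in place of code of your own. Each camera call takes 0.05 s, during which the arm holds its last target. There are 200 camera calls.

### The job

The orange eight-sided screw cup has been left mouth-down on the blue drain mat after washing. Lay it on its side on the bench a few centimetres in front of the fixed air gun, mouth squarely facing the nozzle, let go of it, then squeeze the red trigger all the way, keep it squeezed for a good second and let it spring back. Then pick the cup up again and stand it mouth-up in the middle of the round green mat, leaving everything else where it is.

Things in the scene. Friction and masses are not known exactly. Their poses are not given: they have to be found in the camera images.
- cup: eight-sided straight orange plastic cup with white rim band and black closed base, 60 mm across its flats (65 over corners), 90 mm tall, wall 3 mm, about 0.12 kg, loose; it starts mouth-down. Origin: centre of the mouth (rim plane); its z axis points along the cup from the mouth to the closed base (up while mouth-down); flats face its x axis and every 45 degrees from it
- cup_mouth (a point): centre of the cup's mouth (rim plane)
- cup_base (a point): centre of the outside of the cup's closed base, 90 mm from the mouth
- cup_mid (a point): centre of the cup, on its axis halfway between mouth and base
- drain: blue drain mat, 110 x 110 x 3 mm, fixed; origin at the centre of its underside, on the bench
- mat: round mat, black edge with green disc, 120 mm across, 3 mm thick, fixed; origin at the centre of its underside, on the bench
- airgun: blue air gun clamped flat on the bench, fixed. Origin on the bench under the barrel. x axis: along the barrel (32 mm thick, x -45 to 50, top 52 mm high) out of the thin nozzle tube (tip at x 120 mm). The black grip, 28 mm thick (x -18 to 10) and 26 mm tall (23 to 49 mm high), runs level towards -y to y -115, hose fitting to y -129. Steel foot 85 x 70 mm under the barrel (y -5 to 65)
- nozzle (a point): tip of the nozzle, 36 mm above the bench
- grip (a point): centre of the black grip's thickness beside the trigger pad, 36 mm above the bench
- trigger_pad (a point): point in the middle of the red trigger where fingers press, 50 mm from its hinge, 36 mm above the bench; the trigger is a blade 8 mm thick, 18 mm tall and 78 mm long that stands in front (+x of the gun) of the grip and runs alongside it; grip and trigger together measure about 61 mm here at rest and 46 mm when squeezed
- trigger (a joint): angle of the trigger about its upright hinge next to the barrel, rad: 0 at rest (leaning out), 0.30 squeezed all the way (parallel to the grip); a spring of 3 N (rest) to 8 N (full) at the pad brings it back
- cleaner: amber cleaner bottle, 56 mm across, 150 mm tall, standing; bystander; origin at the centre of its underside
- cartridge: black toner cartridge, 72 x 202 x 57 mm, lying along its y; bystander; origin at the centre of its underside
- driver: red-handled screwdriver, 180 mm long, lying along its x; bystander; origin at the centre of its underside
Things that resemble listed ones, but are neither listed nor needed, are in the scene too. Of the things that look like the cup, take the one that is farthest to the robot's right at the start.

How it is judged:
By the outcome, as a careful person would: the job done as asked, in the order asked, and still so for the second after the job is handed in, with the robot touching nothing.
It also fails if it takes over 70 s, if anything falls off the work surface, if the arm or the gripper's body presses on something with over 40 N, if the wrist force passes 120 N, or if a joint passes its speed limit or range.

## Working session

There is one attempt and no reset: what is moved stays moved. The work goes in short steps, Python scripts to look and compute and a tool call to move; the robot and the scene stay as the last step left them, time stands still between calls to the robot, and variables do not carry over. Pictures are saved under pics/ and viewed, at most 10 in all, crops included, and the job is handed in when it is done.

Besides the shell and the picture viewer there is one more tool, called after "Call:" as name(argument=value, ...) on one line, values as JSON. send_rows: Moves the arm, as the interface text tells. Its arguments: {"type":"object","properties":{"motion":{"type":"array"},"squeeze":{"type":"number"}},"required":["motion"]}

```bash
ls; mkdir -p pics; cat > h.py <<'E'
from station import *
import numpy as np, cv2
from scipy.spatial.transform import Rotation as Ro
def snap(n,f=None):
    c=camera(n)
    if f: cv2.imwrite('pics/'+f,c['pixels'][:,:,::-1])
    return c
def KD(c): return np.array([[c['fx'],0,c['cx']],[0,c['fy'],c['cy']],[0,0,1.]]),np.array(c['dist'],float)
def ray(c,uv):
    K,D=KD(c); uv=np.asarray(uv,float).reshape(-1,1,2)
    p=cv2.undistortPoints(uv,K,D).reshape(-1,2); R=cv2.Rodrigues(np.array(c['rvec'],float))[0]; t=np.array(c['tvec'],float).ravel()
    d=np.c_[p,np.ones(len(p))]@R; o=-R.T@t
    return o,d
def plane(c,uv,z):
    o,d=ray(c,uv); return o+d*((z-o[2])/d[:,2])[:,None]
def cloud(c):
    v,u=np.mgrid[0:480,0:640]; o,d=ray(c,np.c_[u.ravel(),v.ravel()])
    P=o+d*c['depth'].ravel()[:,None]; P[c['depth'].ravel()==0]=np.nan
    return P.reshape(480,640,3)
E
python3 - <<'E'
from h import *
import numpy as np
a=snap('scene','a.png');b=snap('side','b.png')
np.save('a.npy',a,allow_pickle=True);np.save('b.npy',b,allow_pickle=True)
o=get_obs();print({k:np.round(v,3) for k,v in o.items()})
for c in(a,b):print(ray(c,[[320,240]]))
E
```

```text
pics
{'time_s': np.float64(0.1), 'qpos': array([ 1.121,  0.3  ,  1.522, -0.   ,  1.321, -0.067]), 'joint_vel': array([ 0.   , -0.002, -0.001, -0.   ,  0.001, -0.001]), 'tau': array([ 1.0000e-03, -5.3264e+01, -3.5329e+01,  7.1000e-02,  2.3000e-02,
       -0.0000e+00]), 'ee_pos': array([0.205, 0.51 , 0.205]), 'eef_rot': array([-3.141, -0.   ,  2.759]), 'force': array([ 0.076,  0.512, -0.462]), 'moment': array([ 0.009,  0.012, -0.037]), 'grip_force': np.float64(0.0), 'grip_width': np.float64(0.094)}
(array([ 1.0567989 , -0.68528166,  0.93855648]), array([[-0.40410239,  0.5703375 , -0.71521493]]))
(array([ 0.45362595, -0.91248304,  0.99842837]), array([[ 0.08812684,  0.6914163 , -0.71714415]]))
```

View pics/a.png

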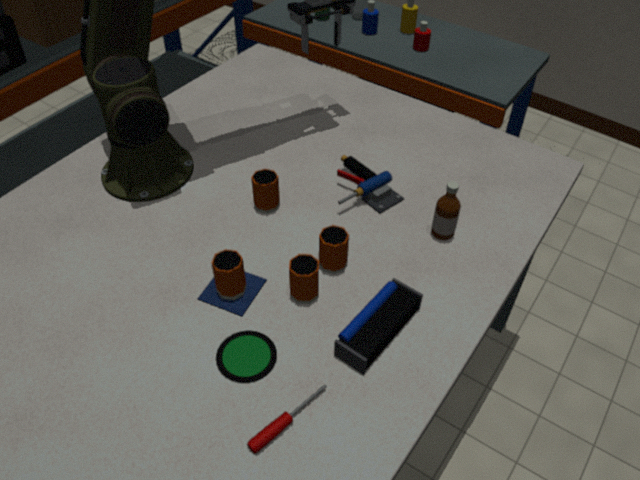

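View pics/b.png

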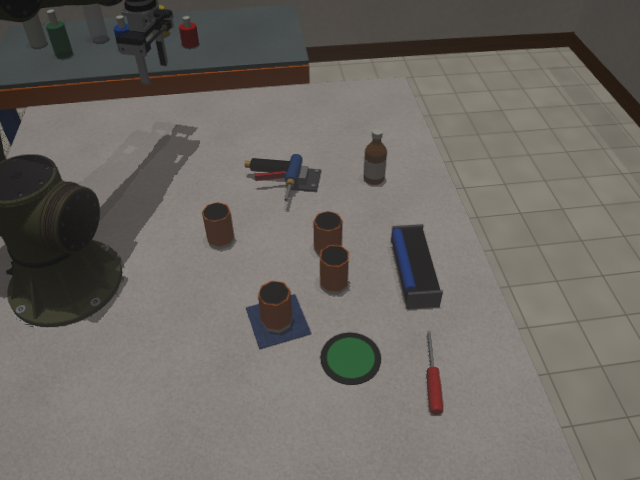

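Scene view: the cup is on the drain mat at (229,275), with three lookalikes at (265,190), (304,277) and (334,248). The green mat is at (247,356), the gun at (370,185) with its nozzle pointing to (340,212), the bottle at (446,213), the cartridge at (378,325) and the driver at (285,420). In the side view the cup is at (276,307), the gun at (285,170) with nozzle tip about (289,206), and the mat at (351,357).

```bash
cat > m.py <<'E'
from h import *
a=np.load('a.npy',allow_pickle=True).item();b=np.load('b.npy',allow_pickle=True).item()
for nm,c in(('scene',a),('side',b)):
    print(nm); P=cloud(c); hsv=cv2.cvtColor(c['pixels'],cv2.COLOR_RGB2HSV)
    H,S,V=cv2.split(hsv)
    m={'orange':(H<14)&(S>120)&(V>40),'green':(H>50)&(H<80)&(S>120),'blue':(H>100)&(H<130)&(S>110),'red':((H>172)|(H<4))&(S>150)}
    for k,q in m.items():
        n,L,st,ce=cv2.connectedComponentsWithStats(q.astype(np.uint8))
        for i in range(1,n):
            if st[i,4]<60: continue
            p=P[L==i]; p=p[~np.isnan(p[:,0])]
            if len(p)==0 or np.median(p[:,2])<-.05: continue
            print(k,ce[i].round(),st[i,4],'min',np.percentile(p,2,axis=0).round(3),'max',np.percentile(p,98,axis=0).round(3),'med',np.median(p,axis=0).round(3))
    x=P[...,2]; 
E
python3 m.py
python3 - <<'E'
import sys;sys.path.insert(0,'.')
import os;os.chdir('.')
from h import *
a=np.load('a.npy',allow_pickle=True).item();b=np.load('b.npy',allow_pickle=True).item()
# crops of gun
A=cv2.resize(a['pixels'][140:230,320:420,::-1],None,fx=4,fy=4,interpolation=cv2.INTER_CUBIC)
B=cv2.resize(b['pixels'][140:230,230:330,::-1],None,fx=4,fy=4,interpolation=cv2.INTER_CUBIC)
cv2.imwrite('pics/gun.png',np.hstack([A,B])) 
E
```

```text
scene
orange [181.  15.] 877 min [-0.546  0.502  0.04 ] max [-0.515  0.856  0.118] med [-0.524  0.632  0.077]
orange [380.  74.] 3706 min [-0.418  0.877 -0.08 ] max [ 0.64   0.898 -0.012] med [ 0.206  0.886 -0.043]
orange [422.  33.] 101 min [0.227 1.035 0.031] max [0.281 1.096 0.073] med [0.26  1.054 0.068]
orange [39. 83.] 1462 min [-0.548 -0.108  0.041] max [-0.516  0.188  0.118] med [-0.525  0.033  0.087]
orange [265. 194.] 473 min [0.33  0.051 0.013] max [0.38  0.103 0.091] med [0.366 0.062 0.057]
orange [349. 176.] 101 min [ 0.436  0.251 -0.001] max [0.507 0.312 0.047] med [0.474 0.256 0.041]
orange [318. 268.] 1101 min [ 0.569 -0.115  0.013] max [0.623 0.029 0.092] med [ 0.606 -0.059  0.059]
orange [229. 279.] 565 min [ 0.439 -0.201  0.015] max [ 0.49  -0.15   0.095] med [ 0.479 -0.19   0.062]
orange [270. 432.] 557 min [ 0.724 -0.422  0.013] max [ 0.752 -0.337  0.028] med [ 0.739 -0.382  0.023]
green [246. 356.] 1698 min [ 0.55  -0.322 -0.001] max [ 0.639 -0.235  0.007] med [ 0.596 -0.279  0.003]
blue [370.  21.] 366 min [0.008 1.034 0.003] max [0.064 1.096 0.087] med [0.045 
[... 1081 characters left out ...]
7  -0.19   0.094]
orange [434. 389.] 518 min [ 0.718 -0.422  0.016] max [ 0.747 -0.338  0.029] med [ 0.732 -0.383  0.024]
green [350. 357.] 1429 min [ 0.552 -0.321  0.   ] max [ 0.633 -0.239  0.008] med [ 0.592 -0.281  0.004]
blue [120.  30.] 109 min [0.004 1.035 0.061] max [0.05  1.089 0.09 ] med [0.023 1.048 0.083]
blue [293. 166.] 176 min [0.519 0.23  0.045] max [0.555 0.316 0.055] med [0.537 0.272 0.051]
blue [403. 258.] 601 min [ 0.728 -0.159  0.046] max [0.754 0.004 0.06 ] med [ 0.739 -0.083  0.056]
red [186.  29.] 101 min [0.225 1.033 0.038] max [0.276 1.081 0.075] med [0.24  1.051 0.069]
red [435. 388.] 399 min [ 0.72 -0.42  0.02] max [ 0.746 -0.338  0.029] med [ 0.733 -0.382  0.025]
```

View pics/gun.png

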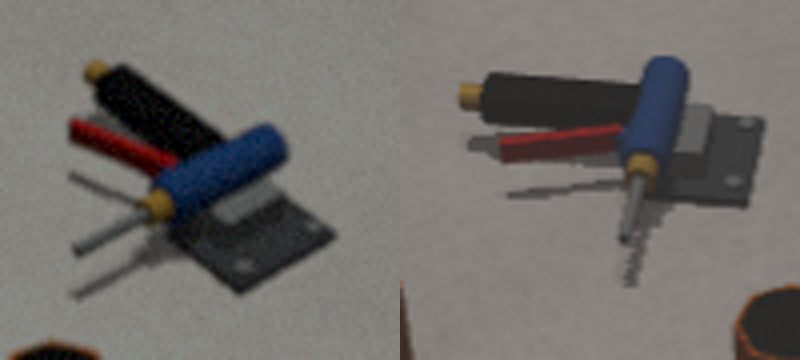

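Crop: the nozzle tip is at scene (339.5,202.5) and side (286,200). The grip runs toward the robot, with the red trigger on its nozzle side. I'll work out the gun frame from these now, and print a move for a wrist look.

```bash
cat >> h.py <<'E'
def tri(c1,u1,c2,u2):
    o1,d1=ray(c1,[u1]);o2,d2=ray(c2,[u2]);d1,d2=d1[0],d2[0]
    s=np.linalg.lstsq(np.c_[d1,-d2],o2-o1,rcond=None)[0]; p,q=o1+d1*s[0],o2+d2*s[1]
    return (p+q)/2,np.linalg.norm(p-q)
def plan(wps,grip,start=None):
    """wps: list of (pos,R,nrows); prints rows"""
    o=get_obs(); p=np.array(o['ee_pos']);R=Ro.from_euler('xyz',o['eef_rot'])
    if start: p,R=start
    i=0
    for P,T,n in wps:
        T=R if T is None else T; P=p if P is None else np.array(P)
        w=(R.inv()*T).as_rotvec(); dp=P-p
        k=max(int(np.ceil(np.abs(w/.12).max())),int(np.ceil(np.linalg.norm(dp)/.03)),n,1)
        dR=Ro.from_rotvec(w/k)
        for j in range(k):
            s=R.inv().apply(dp/k)/.03; r=w/k/.12; i+=1
            print('[[%s],[%s],%g],'%(','.join('%.2f'%x for x in s),','.join('%.2f'%x for x in r),grip),end='\n' if i%12==0 else '')
            R=R*dR
        p,R=P,T
    print('\nrows',i,'maxrot',np.abs(w/k/.12).max())
def obs():
    o=get_obs(); 
    print('t',o['time_s'],'q',np.round(o['qpos'],4).tolist(),'p',np.round(o['ee_pos'],4).tolist(),'r',np.round(o['eef_rot'],4).tolist(),'F',np.round(o['force'],1),'w',o['grip_width'],o['grip_force'])
    open('log.txt','a').write(repr((list(map(float,o['qpos'])),list(map(float,o['ee_pos'])),list(map(float,o['eef_rot']))))+'\n')
def down(yaw): return Ro.from_euler('xyz',[np.pi,0,yaw])
E
python3 - <<'E'
from h import *
a=np.load('a.npy',allow_pickle=True).item();b=np.load('b.npy',allow_pickle=True).item()
s=lambda x,y:(320+x/4,140+y/4); q=lambda x,y:(230+(x-400)/4,140+y/4)
print('nozzle',tri(a,s(78,250),b,q(625,240)))
for nm,u,v in(('gold front',(160,205),(640,168)),('trig end',(72,128),(502,148)),('hose end',(92,70),(462,96))):
    print(nm,tri(a,s(*u),b,q(*v)))
for c in(a,b):
    P=cloud(c);hsv=cv2.cvtColor(c['pixels'],cv2.COLOR_RGB2HSV);H,S,V=cv2.split(hsv)
    roi=(P[...,0]>.38)&(P[...,0]<.66)&(P[...,1]>.1)&(P[...,1]<.36)
    m=roi&(H>100)&(H<130)&(S>110)&(P[...,2]>.03)
    p=P[m];ctr=p.mean(0);d=np.linalg.svd(p[:,:2]-ctr[:2])[2][0];t=(p[:,:2]-ctr[:2])@d
    print('barrel',ctr,d,np.percentile(t,[1,99]))
    m=roi&((H>170)|(H<6))&(S>140)&(P[...,2]>.038);p=P[m];print('red top',p.mean(0),np.linalg.svd(p[:,:2]-p[:,:2].mean(0))[2][0],len(p),p.min(0),p.max(0))
    m=roi&(V<60)&(S<120)&(P[...,2]>.044)&(P[...,0]<.53);p=P[m];print('grip top',p.mean(0),np.linalg.svd(p[:,:2]-p[:,:2].mean(0))[2][0],len(p),np.percentile(p,[2,98],axis=0))
obs()
plan([((.205,.51,.33),None,1),((.45,.12,.33),None,1)],1)
E
```

```text
nozzle (array([0.50882483, 0.16763327, 0.03108092]), np.float64(0.001956454732287283))
gold front (array([0.52465372, 0.23501794, 0.02913193]), np.float64(0.00041174402374534886))
trig end (array([0.43946567, 0.26302817, 0.03186014]), np.float64(0.0002801626245244714))
hose end (array([0.41641311, 0.31984689, 0.03240935]), np.float64(0.0008727349876985086))
barrel [0.53789756 0.27186874 0.04590138] [ 0.45622642 -0.88986373] [-0.06769837  0.0418963 ]
red top [0.47879945 0.26163295 0.04331805] [0.99865382 0.05187044] 109 [0.43777412 0.24942112 0.03803013] [0.52314758 0.30714965 0.05058807]
grip top [0.48298594 0.29596221 0.04759956] [ 0.94477093 -0.32773143] 130 [[0.435644   0.27291608 0.04485263]
 [0.52711881 0.31740727 0.05140653]]
barrel [0.53714751 0.27247803 0.05080331] [-0.27114214 -0.96253932] [-0.04658523  0.04454273]
red top [0.47566789 0.25668314 0.04546907] [-0.99879847 -0.04900631] 53 [0.43883545 0.25030433 0.03983478] [0.51255912 0.26691352 0.04876228]
grip top [0.47944714 0.29260982 0.04860844] [ 0.94232616 -0.33469598] 291 [[0.43165844 0.23553679 0.04443421]
 [0.52745933
[... 340 characters left out ...]
[[0.00,-0.00,-0.83],[0.00,0.00,0.00],1],[[-0.78,-0.56,0.00],[0.00,0.00,0.00],1],[[-0.78,-0.56,0.00],[0.00,0.00,0.00],1],[[-0.78,-0.56,0.00],[0.00,0.00,0.00],1],[[-0.78,-0.56,0.00],[0.00,0.00,0.00],1],[[-0.78,-0.56,0.00],[0.00,0.00,0.00],1],[[-0.78,-0.56,0.00],[0.00,0.00,0.00],1],[[-0.78,-0.56,0.00],[0.00,0.00,0.00],1],
[[-0.78,-0.56,0.00],[0.00,0.00,0.00],1],[[-0.78,-0.56,0.00],[0.00,0.00,0.00],1],[[-0.78,-0.56,0.00],[0.00,0.00,0.00],1],[[-0.78,-0.56,0.00],[0.00,0.00,0.00],1],[[-0.78,-0.56,0.00],[0.00,0.00,0.00],1],[[-0.78,-0.56,0.00],[0.00,0.00,0.00],1],[[-0.78,-0.56,0.00],[0.00,0.00,0.00],1],[[-0.78,-0.56,0.00],[0.00,0.00,0.00],1],[[-0.78,-0.56,0.00],[0.00,0.00,0.00],1],
rows 21 maxrot 0.0
```

Call:
send_rows(motion=[[[0,0,-0.9],[0,0,0],1],[[0,0,-0.9],[0,0,0],1],[[0,0,-0.9],[0,0,0],1],[[-0.8,-0.58,-0.5],[0,0,0],1],[[-0.8,-0.58,0],[0,0,0],1],[[-0.8,-0.58,0],[0,0,0],1],[[-0.8,-0.58,0],[0,0,0],1],[[-0.8,-0.58,0],[0,0,0],1],[[-0.8,-0.58,0],[0,0,0],1],[[-0.8,-0.58,0],[0,0,0],1],[[-0.8,-0.58,0],[0,0,0],1],[[-0.8,-0.58,0],[0,0,0],1]])

```text
time_s: 1.3
ee_pos: [0.3477, 0.2831, 0.3013]
eef_rot: [-3.141, -0.0, 2.759]
force: [-0.3, 0.6, -0.2]
grip_width: 0.0938
grip_force: 0.0
```

```bash
python3 - <<'E'
from h import *
obs()
c=snap('wrist','w1.png');np.save('w1.npy',c,allow_pickle=True);print(ray(c,[[320,240]]))
E
```

```text
t 1.3 q [0.6017, 0.0086, 1.6353, -0.0, 1.498, -0.5865] p [0.3477, 0.2831, 0.3013] r [-3.1413, -0.0002, 2.7589] F [-0.3  0.6 -0.2] w 0.0937980850339825 0.0
(array([0.28133518, 0.30957485, 0.47981944]), array([[ 0.22977162, -0.07991759, -0.97005727]]))
```

View pics/w1.png

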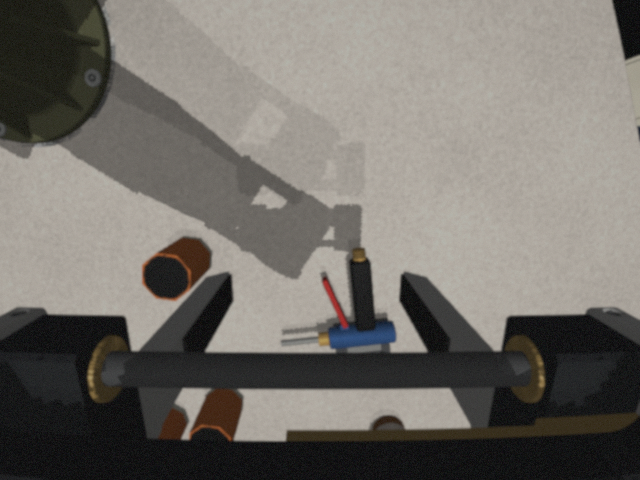

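The wrist view shows the gun upright in the frame: barrel (330–397,334), nozzle tip about (282,342), grip (362,290), trigger (334,300). I'll compute its frame by casting mask pixels onto planes.

```bash
cat > g.py <<'E'
from h import *
def gun(c,roi):
    x0,x1,y0,y1=roi
    hsv=cv2.cvtColor(c['pixels'],cv2.COLOR_RGB2HSV);H,S,V=cv2.split(hsv)
    W=np.zeros(H.shape,bool);W[y0:y1,x0:x1]=1
    out={}
    for k,m,z in(('barrel',(H>100)&(H<130)&(S>110),.04),('red',((H>170)|(H<6))&(S>120)&(V>50),.045),('grip',(V<45)&(S<120),.049)):
        m=(m&W).astype(np.uint8); n,L,st,ce=cv2.connectedComponentsWithStats(m)
        i=1+st[1:,4].argmax(); v,u=np.nonzero(L==i); P=plane(c,np.c_[u,v],z)[:,:2]
        r=cv2.minAreaRect(P.astype(np.float32)*1000); bx=cv2.boxPoints(r)
        mu=P.mean(0);d=np.linalg.svd(P-mu,full_matrices=False)[2][0]
        Z=cloud(c)[L==i][:,2]
        print(k,st[i],'ctr',np.round(r[0],1),np.round(r[1],1),'svd yaw',np.degrees(np.arctan2(d[1],d[0])).round(1),'rect',r[2],'z med',np.nanpercentile(Z,[10,50,90]).round(3))
E
python3 - <<'E'
from g import *
c=np.load('w1.npy',allow_pickle=True).item()
gun(c,(300,400,250,350))
for z in(.036,):print('tip',plane(c,[[282,342]],z),'gold',plane(c,[[324,340]],z))
hsv=cv2.cvtColor(c['pixels'],cv2.COLOR_RGB2HSV)
plan([((.40,.13,.30),None,1)],1)
E
```

```text
barrel [ 330  321   65   27 1166] ctr [537.9 277.2] [92.4 34.8] svd yaw -105.7 rect 74.85572814941406 z med [0.042 0.049 0.051]
red [323 278  25  50 286] ctr [475.2 258.6] [79.3  9.5] svd yaw 1.6 rect 2.540867805480957 z med [0.04  0.044 0.046]
grip [ 349  260   37   71 1316] ctr [480.5 305.3] [ 50.  102.9] svd yaw -14.1 rect 68.67213439941406 z med [0.047 0.048 0.049]
tip [[0.50807241 0.16477876 0.036     ]] gold [[0.52783019 0.22279526 0.036     ]]
[[-0.58,-0.67,0.01],[0.00,0.00,0.00],1],[[-0.58,-0.67,0.01],[0.00,0.00,0.00],1],[[-0.58,-0.67,0.01],[0.00,0.00,0.00],1],[[-0.58,-0.67,0.01],[0.00,0.00,0.00],1],[[-0.58,-0.67,0.01],[0.00,0.00,0.00],1],[[-0.58,-0.67,0.01],[0.00,0.00,0.00],1],
rows 6 maxrot 0.0
```

Call:
send_rows(motion=[[[-0.48,-0.9,0],[0,0,0],1],[[-0.48,-0.9,0],[0,0,0],1],[[-0.48,-0.9,0],[0,0,0],1],[[-0.48,-0.9,0],[0,0,0],1],[[-0.48,-0.9,0],[0,0,0],1],[[-0.48,-0.9,0],[0,0,0],1],[[-0.48,-0.9,0],[0,0,0],1],[[-0.48,-0.9,0],[0,0,0],1],[[-0.48,-0.9,0],[0,0,0],1],[[-0.48,-0.9,0],[0,0,0],1]])

```text
time_s: 2.35
ee_pos: [0.3799, -0.0212, 0.3014]
eef_rot: [-3.142, -0.0, 2.759]
force: [0.4, 0.8, 0.4]
grip_width: 0.0941
grip_force: 0.0
```

```bash
python3 - <<'E'
from h import *
obs()
c=snap('wrist','w2.png');np.save('w2.npy',c,allow_pickle=True)
E
```

```text
t 2.35 q [-0.1521, -0.1549, 1.7871, 0.0, 1.5094, -1.3402] p [0.3799, -0.0212, 0.3014] r [-3.1416, -0.0001, 2.7588] F [0.4 0.8 0.4] w 0.09409986519864859 0.0
```

View pics/w2.png

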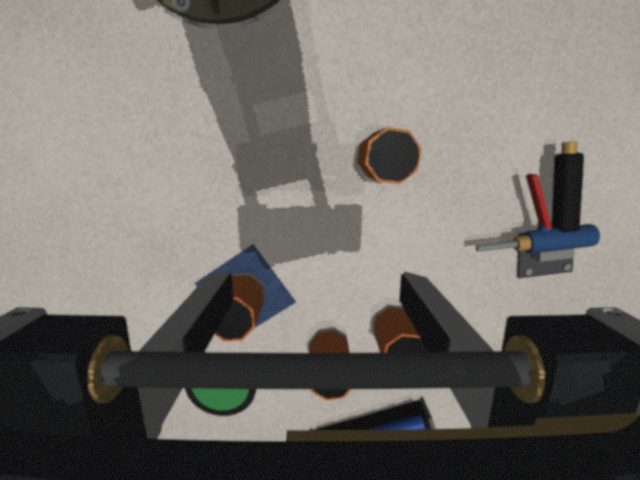

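Call:
send_rows(motion=[[[-0.75,-0.64,0],[0,0,0],1],[[-0.75,-0.64,0],[0,0,0],1],[[-0.75,-0.64,0],[0,0,0],1],[[-0.75,-0.64,0],[0,0,0],1],[[-0.75,-0.64,0],[0,0,0],1],[[-0.75,-0.64,0],[0,0,0],1],[[-0.75,-0.64,0],[0,0,0],1],[[-0.75,-0.64,0],[0,0,0],1]])

```text
time_s: 3.2
ee_pos: [0.4901, -0.2308, 0.3011]
eef_rot: [3.142, -0.001, 2.759]
force: [-1.0, -0.0, 0.4]
grip_width: 0.0936
grip_force: 0.0
```

```bash
python3 - <<'E'
from h import *
obs()
c=snap('wrist','w3.png');np.save('w3.npy',c,allow_pickle=True)
K,D=KD(c)
q,_=cv2.projectPoints(np.array([[.463,-.175,.093]]),np.array(c['rvec'],float),np.array(c['tvec'],float),K,D);print(q)
u,v=q.ravel().astype(int)
hsv=cv2.cvtColor(c['pixels'],cv2.COLOR_RGB2HSV);H,S,V=cv2.split(hsv)
P=cloud(c)
m=(np.abs(P[...,2]-.093)<.006)&(np.hypot(P[...,0]-.463,P[...,1]+.175)<.05)
vv,uu=np.nonzero(m); X=plane(c,np.c_[uu,vv],.093)[:,:2]
print(len(X),np.nanmedian(P[m][:,2]))
hull=cv2.convexHull((X*1000).astype(np.float32)).reshape(-1,2)
# area centroid
M=cv2.moments(hull); ctr=np.array([M['m10'],M['m01']])/M['m00'];print('ctr',ctr,'area',M['m00'],'(oct 60: 2982)')
best=[]
for a in np.arange(0,45,.5):
    w=[np.ptp(hull@[np.cos(np.radians(a+k*45)),np.sin(np.radians(a+k*45))]) for k in range(4)]
    best.append((np.mean(w),a,np.round(w,1)))
print(sorted(best,key=lambda t:t[0])[:3],max(best,key=lambda t:t[0]))
cv2.imwrite('pics/w3c.png',cv2.resize(c['pixels'][max(v-90,0):v+90,max(u-110,0):u+110,::-1],None,fx=3,fy=3))
# other mats
mm=(H>50)&(H<80)&(S>120);print('green px',mm.sum())
for n in('a','b'):
    cc=np.load(n+'.npy',allow_pickle=True).item();h=cv2.cvtColor(cc['pixels'],cv2.COLOR_RGB2HSV)
    g=((h[...,0]>50)&(h[...,0]<80)&(h[...,1]>120)).astype(np.uint8)
    vv,uu=np.nonzero(g);X=plane(cc,np.c_[uu,vv],.003)[:,:2]*1000
    h=cv2.convexHull(X.astype(np.float32));print(n,'green',cv2.minEnclosingCircle(h),cv2.fitEllipse(h))
E
```

```text
t 3.2 q [-0.5077, 0.2274, 1.3924, 0.0, 1.5224, -1.6956] p [0.4901, -0.2308, 0.3011] r [3.1415, -0.0006, 2.7587] F [-1.  -0.   0.4] w 0.09361108521789498 0.0
[[[353.36679206 178.09943652]]]
2472 0.09231311072497081
ctr [ 457.78182418 -169.5863383 ] area 2971.982957247179 (oct 60: 2982)
[(np.float64(60.280648791615434), np.float64(26.5), array([60.2, 60.2, 60.5, 60.2])), (np.float64(60.2810164954245), np.float64(26.0), array([60.3, 60.1, 60.4, 60.3])), (np.float64(60.28545564675467), np.float64(25.5), array([60.4, 60.1, 60.4, 60.3]))] (np.float64(64.42748000711939), np.float64(3.5), array([64.5, 64.5, 64.5, 64.1]))
green px 2952
a green ((-251.310302734375, 239.81021118164062), 1236.6678466796875) ((-131.11476135253906, 458.8260498046875), (1517.09716796875, 2433.13720703125), 72.87200927734375)
b green ((592.6739501953125, -278.62567138671875), 45.60505676269531) ((592.6595458984375, -278.85955810546875), (89.64048767089844, 90.3426513671875), 23.948158264160156)
```

View pics/w3c.png

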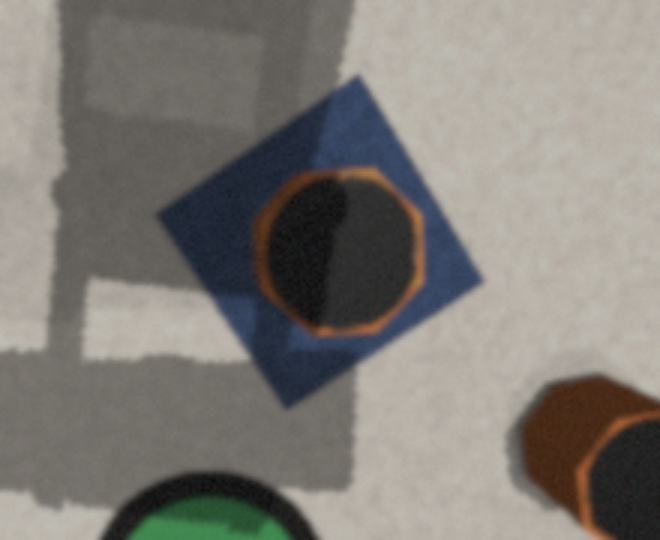

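Crop: the cup stands centred on the drain mat, and its octagonal black base is fully visible. It measures 60.3 mm across flats at yaw 26° (+45k), with its centre at (0.458,−0.170) and top at 0.092. I'll tilt the tool here at height to learn the wrist kinematics.

Call:
send_rows(motion=[[[0,0,0],[0,-1,0],1],[[0,0,0],[0,-1,0],1],[[0,0,0],[0,-1,0],1],[[0,0,0],[0,-1,0],1]])

```text
time_s: 3.65
ee_pos: [0.4896, -0.2296, 0.3017]
eef_rot: [-3.141, 0.485, 2.759]
force: [1.3, 0.7, -0.3]
grip_width: 0.094
grip_force: 0.0
```

```bash
python3 -c "
from h import *
obs()"
```

```text
t 3.65 q [-0.5437, -0.0568, 1.7692, 0.0915, 0.9514, -1.7664] p [0.4896, -0.2296, 0.3017] r [-3.1414, 0.4851, 2.7586] F [ 1.3  0.7 -0.3] w 0.09401386097640707 0.0
```

Call:
send_rows(motion=[[[0,0,0],[0,-1,0],1],[[0,0,0],[0,-1,0],1],[[0,0,0],[0,-1,0],1],[[0,0,0],[0,-1,0],1],[[0,0,0],[0,-0.5,0],1]])

```text
time_s: 4.15
ee_pos: [0.4884, -0.2297, 0.3003]
eef_rot: [-3.14, 1.022, 2.757]
force: [-0.2, -0.9, -0.4]
grip_width: 0.0938
grip_force: 0.0
```

```bash
cat > kin.py <<'E'
from h import *
from scipy.optimize import least_squares
def fk(q,p):
    d1,a1,off,L2,ex,L3,d6=p   # planar-ish arm: shoulder, elbow, roll, wrist pitch, tool
    q1,q2,q3,q4,q5,q6=q
    Rz=lambda a:Ro.from_euler('z',a); Ry=lambda a:Ro.from_euler('y',a)
    R=Rz(q1); P=R.apply([a1,off,d1])
    R=R*Ry(q2); P=P+R.apply([0,0,L2])
    R=R*Ry(q3); P=P+R.apply([ex,0,L3])
    R=R*Rz(q4)*Ry(q5)
    P=P+R.apply([0,0,d6])
    R=R*Rz(q6)
    return P,R
def data():
    return [eval(l) for l in open('log.txt')]
def fit():
    D=data()
    f=lambda p:np.concatenate([fk(q,p)[0]-np.array(x) for q,x,r in D])
    s=least_squares(f,[.3,0,.037,.4,0,.4,.25]); return s.x,np.abs(s.fun).max(),D
E
python3 - <<'E'
from kin import *
obs()
p,e,D=fit();print(p.round(4),e)
for q,x,r in D: print((fk(q,p)[1].inv()*Ro.from_euler('xyz',r)).as_rotvec().round(3))
E
```

```text
t 4.15 q [-0.5985, -0.2355, 2.1572, 0.7257, 0.275, -2.3905] p [0.4884, -0.2297, 0.3003] r [-3.1403, 1.0221, 2.7574] F [-0.2 -0.9 -0.4] w 0.09375374956927464 0.0
[0.2212 0.     0.0366 0.4242 0.0409 0.4475 0.2706] 2.406707055868651e-10
[0.    0.    1.571]
[0.    0.    1.571]
[-0.    -0.     1.571]
[-0.    -0.     1.571]
[ 0.    -0.     1.571]
[ 0.    -0.     1.571]
```

```bash
cat >> kin.py <<'E'
LO=np.array([-3.03,-.79,.23,-1.04,0,-2.55]);HI=np.array([3.03,2.21,2.52,4.18,3.07,2.55])
PAR=np.array(fit()[0]); TR=Ro.from_euler('z',np.pi/2)
def ik(P,R,q0):
    def f(q):
        x,T=fk(q,PAR); return np.concatenate([x-P,.3*((T*TR).inv()*R).as_rotvec()])
    s=least_squares(f,np.clip(q0,LO+1e-4,HI-1e-4),bounds=(LO,HI)); return s.x,np.abs(s.fun).max()
def ikall(P,R,n=12):
    rng=np.random.default_rng(0);S=[]
    for i in range(n):
        q,e=ik(P,R,rng.uniform(LO,HI))
        if e<1e-4 and not any(np.abs(q-s).max()<.02 for s in S): S.append(q)
    return S
def u(d): return np.array([np.cos(np.radians(d)),np.sin(np.radians(d)),0])
UP=np.array([0,0,1.])
def pose(grasp,hd,th,ys):
    """tool z = cos th*u(hd) - sin th*up ; tool y = ys*u(hd+90); returns TCP,R"""
    z=np.cos(np.radians(th))*u(hd)-np.sin(np.radians(th))*UP; y=ys*u(hd+90); x=np.cross(y,z)
    return np.array(grasp)+.019*z, Ro.from_matrix(np.c_[x,y,z])
E
python3 - <<'E'
from kin import *
cup=(.458,-.170)
print('A grasp')
for hd in(-64,-19,26,71,116):
  for ys in(1,-1):
    for th in(30,45):
      P,R=pose((*cup,.058),hd,th,ys)
      for s in ikall(P,R): print(hd,ys,th,s.round(2))
print('B place: tool points toward nozzle (hd=74.7), th=60 and 45')
M=np.array([.4864,.0873])
for nm,hd,z in(('place',74.7,.033),('repick',-105.3,.033)):
  for ys in(1,-1):
    for th in(45,60):
      P,R=pose((*M,z),hd,th,ys)
      for s in ikall(P,R): print(nm,ys,th,s.round(2))
print('mat')
for hd in(-60,-25,0,30,75):
  for ys in (1,-1):
    P,R=pose((.593,-.279,.06),hd,30,ys)
    for s in ikall(P,R): print(hd,ys,s.round(2))
E
```

```text
A grasp
-19 1 30 [-0.51  0.36  2.42  2.9   0.7   1.67]
-19 1 45 [-0.49  0.24  2.33  2.64  0.23  1.95]
-19 -1 30 [-0.51  0.36  2.42  2.9   0.7  -1.47]
-19 -1 45 [-0.49  0.24  2.33  2.64  0.23 -1.19]
26 1 30 [-0.89  0.48  2.17  1.49  1.01  2.15]
26 1 45 [-0.79  0.36  2.14  1.22  0.79  2.5 ]
26 -1 30 [-0.89  0.48  2.17  1.49  1.01 -1.  ]
26 -1 45 [-0.79  0.36  2.14  1.22  0.79 -0.64]
71 1 30 [-0.84  0.7   1.72  0.86  1.47  2.19]
71 1 45 [-0.77  0.57  1.77  0.73  1.29  2.31]
71 -1 30 [-0.84  0.7   1.72  0.86  1.47 -0.95]
71 -1 45 [-0.77  0.57  1.77  0.73  1.29 -0.83]
116 1 30 [-0.64  0.89  1.33  0.43  1.89  1.97]
116 1 45 [-0.61  0.75  1.45  0.35  1.66  1.98]
116 -1 30 [-0.64  0.89  1.33  0.43  1.89 -1.18]
116 -1 45 [-0.61  0.75  1.45  0.35  1.66 -1.16]
B place: tool points toward nozzle (hd=74.7), th=60 and 45
place 1 45 [-0.27  0.51  1.98  1.02  0.98  2.39]
place -1 45 [-0.27  0.51  1.98  1.02  0.98 -0.75]
place -1 60 [-0.16  0.43  1.96  0.74  0.83 -0.42]
repick 1 45 [ 0.39  0.73  1.56 -0.6   1.43  0.93]
repick 1 60 [ 0.32  0.61  1.66 -0.46  1.22  0.82]
repick -1 45 [ 0.39  0.73  1.56 -0.6   1.43 -2.21]
repick -1 60 [ 0.32  0.61  1.66 -0.46  1.22 -2.32]
mat
-25 1 [-0.53  0.55  2.    2.97  0.47  1.68]
-25 -1 [-0.53  0.55  2.    2.97  0.47 -1.46]
0 1 [-0.72  0.59  1.92  1.96  0.66  2.24]
0 -1 [-0.72  0.59  1.92  1.96  0.66 -0.9 ]
30 1 [-0.83  0.72  1.66  1.33  1.06  2.45]
30 -1 [-0.83  0.72  1.66  1.33  1.06 -0.69]
75 1 [-0.79  1.01  1.09  0.85  1.7   2.42]
75 -1 [-0.79  1.01  1.09  0.85  1.7  -0.72]
```

```bash
cat >> kin.py <<'E'
def rows(p,R,P,T,n=1):
    w=(R.inv()*T).as_rotvec(); dp=np.array(P)-p
    k=max(int(np.ceil(np.linalg.norm(w)/.12)),int(np.ceil(np.linalg.norm(dp)/.03)),n)
    return [(p+dp*(i+1)/k,R*Ro.from_rotvec(w*(i+1)/k)) for i in range(k)]
def sim(wps,q0):
    p,R=fk(q0,PAR);R=R*TR; q=np.array(q0); lim=.7*np.array([2.22,2.22,2.57,3.14,3.14,3.14])*.1
    for P,T in wps:
        r=0;er=0;n=0
        for x,t in rows(p,R,P,T):
            q2,e=ik(x,t,q); r=max(r,(np.abs(q2-q)/lim).max()); er=max(er,e); q=q2;n+=1
        p,R=np.array(P),T
        print('rows',n,'speed ratio %.2f err %.4f'%(r,er),q.round(2),'tcp',p.round(3))
    return q
E
python3 - <<'E'
from kin import *
q=get_obs()['qpos']
P,R=pose((.458,-.17,.058),71,45,-1)
print('direct');q1=sim([(P+.16*UP,R),(P,R)],q)
M=(.4864,.0873,.033)
B,RB=pose(M,74.7,45,1)
Rm,_=R*Ro.from_rotvec([0,0,np.pi/2]),0
print('place');q2=sim([(P+.16*UP,R),(P+.18*UP,R*Ro.from_rotvec([0,0,1.57])),(B+.16*UP,RB),(B,RB),(B+.17*UP,RB)],q1)
print('mat options')
for th in(35,45,55):
  for hd in range(-135,90,15):
    for ys in(1,-1):
      X,T=pose((.593,-.279,.052),hd,th,ys)
      for s in ikall(X,T,8): print(th,hd,ys,s.round(2))
C,RC=pose(M,-105.3,45,1)
for s in ikall(C,RC,8): print('repick+1',s.round(2))
E
```

```text
direct
rows 19 speed ratio 1.64 err 0.0000 [-0.77  0.32  1.69  0.69  1.54 -0.61] tcp [ 0.462 -0.157  0.205]
rows 6 speed ratio 0.31 err 0.0000 [-0.77  0.57  1.77  0.73  1.29 -0.83] tcp [ 0.462 -0.157  0.045]
place
rows 6 speed ratio 0.31 err 0.0000 [-0.77  0.32  1.69  0.69  1.54 -0.61] tcp [ 0.462 -0.157  0.205]
rows 14 speed ratio 0.52 err 0.0000 [-0.77  0.3   1.67  0.69  1.58  0.99] tcp [ 0.462 -0.157  0.225]
rows 13 speed ratio 0.62 err 0.0210 [-0.32  0.22  1.97  0.95  1.19  2.55] tcp [0.49 0.1  0.18]
rows 6 speed ratio 0.38 err 0.0145 [-0.27  0.51  1.98  1.02  0.98  2.39] tcp [0.49 0.1  0.02]
rows 6 speed ratio 0.41 err 0.0236 [-0.32  0.21  1.96  0.95  1.21  2.55] tcp [0.49 0.1  0.19]
mat options
35 -135 1 [-0.23  1.05  0.99 -0.78  1.7   0.7 ]
35 -135 -1 [-0.23  1.05  0.99 -0.78  1.7  -2.44]
35 -120 1 [-0.2   0.95  1.18 -0.89  1.49  0.64]
35 -120 -1 [-0.2   0.95  1.18 -0.89  1.49 -2.51]
35 -105 1 [-0.18  0.85  1.37 -1.02  1.27  0.59]
35 -105 -1 [-0.18  0.85  1.37 -1.02  1.27 -2.55]
35 -45 1 [-0.37  0.57  1.93  4.06  0.43  0.95]
35 -45 -1 [-0.37  0.57  1.93  4.06  0.43 -2.19]
35 -
[... 1744 characters left out ...]
0 1 [-0.35  0.57  1.71 -0.83  0.52 -0.22]
55 -45 1 [-0.42  0.53  1.77 -0.69  0.33 -0.61]
55 -45 -1 [-0.42  0.53  1.77 -0.69  0.33  2.54]
55 -30 1 [-0.49  0.51  1.8  -0.09  0.22 -1.45]
55 -30 -1 [-0.49  0.51  1.8  -0.09  0.22  1.69]
55 -15 1 [-0.56  0.52  1.79  0.62  0.29 -2.42]
55 -15 -1 [-0.56  0.52  1.79  0.62  0.29  0.72]
55 0 -1 [-0.63  0.54  1.75  0.83  0.47  0.26]
55 15 -1 [-0.68  0.58  1.68  0.84  0.67  0.01]
55 30 -1 [-0.71  0.64  1.58  0.79  0.86 -0.17]
55 45 -1 [-0.72  0.7   1.47  0.72  1.05 -0.33]
55 60 -1 [-0.72  0.77  1.34  0.64  1.23 -0.47]
55 75 1 [-0.7   0.85  1.21  0.56  1.4   2.52]
55 75 -1 [-0.7   0.85  1.21  0.56  1.4  -0.62]
repick+1 [ 0.39  0.73  1.56 -0.6   1.43  0.93]
```

```bash
python3 - <<'E'
from kin import *
M=(.4864,.0873,.033); cup=(.458,-.17,.058)
for hd in(-154,-109,-64):
  for th in(35,40,45,50,55,60):
    X,T=pose(cup,hd,th,1)
    for s in ikall(X,T,8): print('A',hd,th,s.round(2))
for th in(30,35,40,45,50,55):
    X,T=pose(M,74.7,th,-1)
    for s in ikall(X,T,8): print('place',th,s.round(2))
a=np.load('w3.npy',allow_pickle=True).item();P=cloud(a)
m=(np.abs(P[...,2]-.09)<.006);n,L,st,ce=cv2.connectedComponentsWithStats(m.astype(np.uint8))
for i in range(1,n):
    if st[i,4]>300: print('tops',np.nanmean(P[L==i],axis=0).round(3),st[i,4])
a=np.load('w2.npy',allow_pickle=True).item();P=cloud(a)
m=(np.abs(P[...,2]-.09)<.006);n,L,st,ce=cv2.connectedComponentsWithStats(m.astype(np.uint8))
for i in range(1,n):
    if st[i,4]>300: print('tops',np.nanmean(P[L==i],axis=0).round(3),st[i,4])
for nm in 'ab':
    c=np.load(nm+'.npy',allow_pickle=True).item();P=cloud(c)
    m=(np.abs(P[...,2]-.09)<.005)&(P[...,0]<.7)&(P[...,0]>.3)&(np.abs(P[...,1])<.2);n,L,st,ce=cv2.connectedComponentsWithStats(m.astype(np.uint8))
    for i in range(1,n):
        if st[i,4]>100: print(nm,'tops',np.nanmean(P[L==i],axis=0).round(3),st[i,4])
E
```

```text
A -154 35 [-0.18  0.84  1.38 -0.52  1.75  1.07]
A -154 40 [-0.19  0.79  1.42 -0.48  1.68  1.06]
A -154 45 [-0.21  0.74  1.46 -0.45  1.6   1.05]
A -154 50 [-0.22  0.7   1.5  -0.41  1.53  1.04]
A -154 55 [-0.24  0.65  1.54 -0.38  1.45  1.02]
A -154 60 [-0.26  0.61  1.59 -0.34  1.37  1.  ]
A -109 35 [-0.02  0.64  1.76 -0.94  1.31  0.85]
A -109 40 [-0.05  0.6   1.78 -0.89  1.25  0.8 ]
A -109 45 [-0.07  0.56  1.79 -0.83  1.19  0.74]
A -109 50 [-0.11  0.53  1.8  -0.76  1.14  0.68]
A -109 55 [-0.14  0.49  1.81 -0.69  1.08  0.6 ]
A -109 60 [-0.17  0.46  1.82 -0.61  1.04  0.52]
A -64 55 [-0.19  0.31  2.11 -1.01  0.57  0.19]
A -64 60 [-0.23  0.3   2.08 -0.8   0.57 -0.04]
place 30 [-0.36  0.63  1.97  1.21  1.17 -0.98]
place 35 [-0.33  0.59  1.98  1.16  1.1  -0.91]
place 40 [-0.3   0.55  1.98  1.09  1.04 -0.84]
place 45 [-0.27  0.51  1.98  1.02  0.98 -0.75]
place 50 [-0.24  0.48  1.98  0.94  0.92 -0.65]
place 55 [-0.2   0.45  1.97  0.84  0.87 -0.54]
tops [0.368 0.075 0.089] 551
tops [ 0.457 -0.169  0.092] 2477
tops [0.59  0.019 0.089] 2107
tops [ 0.589 -0.085  0.089] 2059
tops [0.346 0.084 0.089] 2457
tops [ 0.464 -0.162  0.092] 1221
tops [0.575 0.023 0.089] 692
tops [ 0.609 -0.093  0.09 ] 338
a tops [0.349 0.083 0.089] 369
a tops [0.593 0.019 0.09 ] 522
a tops [ 0.46  -0.171  0.092] 540
a tops [ 0.592 -0.085  0.09 ] 592
b tops [0.345 0.081 0.09 ] 448
b tops [0.59  0.017 0.09 ] 467
b tops [ 0.589 -0.088  0.09 ] 555
b tops [ 0.457 -0.173  0.092] 567
```

```bash
python3 - <<'E'
from kin import *
N=np.array([.5075,.1645]); g=u(-105.3)
M=np.r_[N+(.040+.050)*g[:2],.031]   # grasp: 50 mm from mouth, mouth 40 mm from the tip
print('M',M)
cup=np.array([.458,-.1705,.053])
q=get_obs()['qpos']
P,R=pose(cup,116,20,1); H=np.array([.48,-.23,.28])
y0=Ro.from_euler('xyz',[np.pi,0,2.759])
d=lambda deg: down(np.radians(deg+90))  # tool y at deg
wp=[(H,d(68)),(H,d(0)),(H,d(-77)),(H,d(-154)),(P+.14*UP,R),(P,R)]
qa=sim(wp,q)
B,RB=pose(M,74.7,70,-1)
L,RL=pose(M+[0,0,.17],95,45,1); 
Rmid=R*Ro.from_rotvec([0,0,-1.57])
Rmid2=R*Ro.from_rotvec([0,0,1.57])
for r in(Rmid,Rmid2):
  print('place')
  q2=sim([(P+.15*UP,R),(P+.17*UP,r),(B+.15*UP,RB),(B,RB),(B+.12*UP,RB)],qa)
for s in ikall(B,RB,8): print('B',s.round(2))
for th in (60,70):
  C,RC=pose(M,-105.3,th,1);D,RD=pose((.593,-.279,.053),75,90-th,-1)
  for s in ikall(C,RC,8): print('C',s.round(2))
  for s in ikall(D,RD,8): print('D',s.round(2))
E
```

```text
M [0.48375143 0.07768983 0.031     ]
rows 9 speed ratio 1.41 err 0.0000 [-0.52  0.21  1.46  0.    1.47 -1.7 ] tcp [ 0.48 -0.23  0.28]
rows 10 speed ratio 0.54 err 0.0000 [-0.52  0.21  1.46 -0.    1.47 -0.52] tcp [ 0.48 -0.23  0.28]
rows 12 speed ratio 0.51 err 0.0000 [-0.52  0.21  1.46 -0.    1.47  0.83] tcp [ 0.48 -0.23  0.28]
rows 12 speed ratio 0.51 err 0.0000 [-0.52  0.21  1.46  0.    1.47  2.17] tcp [ 0.48 -0.23  0.28]
rows 11 speed ratio 0.37 err 0.0000 [-0.65  0.79  1.26  0.55  2.2   2.09] tcp [ 0.45  -0.154  0.187]
rows 5 speed ratio 0.30 err 0.0000 [-0.65  1.    1.25  0.49  2.03  1.97] tcp [ 0.45  -0.154  0.047]
place
rows 5 speed ratio 0.32 err 0.0000 [-0.65  0.77  1.26  0.55  2.21  2.1 ] tcp [ 0.45  -0.154  0.197]
rows 14 speed ratio 0.50 err 0.0000 [-0.65  0.75  1.25  0.57  2.24  0.55] tcp [ 0.45  -0.154  0.217]
rows 12 speed ratio 0.52 err 0.0000 [-0.09  0.16  1.83  0.39  1.11  0.01] tcp [0.485 0.084 0.163]
rows 5 speed ratio 0.37 err 0.0000 [-0.09  0.41  1.94  0.49  0.79 -0.17] tcp [0.485 0.084 0.013]
rows 4 speed ratio 0.37 err 0.0000 [-0.09  0.2   1.86  0.4   1.05 -0.02] tcp [0.485 0.084 0.133]
place
rows 5 speed ratio 0.32 err 0.0000 [-0.65  0.77  1.26  0.55  2.21  2.1 ] tcp [ 0.45  -0.154  0.197]
rows 14 speed ratio 5.24 err 0.1913 [-0.56  1.33  0.23 -0.65  3.07  2.55] tcp [ 0.45  -0.154  0.217]
rows 19 speed ratio 0.47 err 0.5362 [-0.44  1.44  0.23 -1.04  3.07  2.55] tcp [0.485 0.084 0.163]
rows 5 speed ratio 0.43 err 0.6275 [-0.38  1.75  0.23 -1.04  3.07  2.55] tcp [0.485 0.084 0.013]
rows 4 speed ratio 0.42 err 0.6119 [-0.42  1.51  0.23 -1.04  3.07  2.55] tcp [0.485 0.084 0.133]
B [-0.09  0.41  1.94  0.49  0.79 -0.17]
C [ 0.3   0.6   1.68 -0.47  1.2   0.82]
D [-0.79  1.02  1.09  0.85  1.69 -0.73]
C [ 0.24  0.53  1.74 -0.35  1.07  0.7 ]
D [-0.81  1.1   1.04  0.97  1.8  -0.74]
```

Call:
send_rows(motion=[[[0,0,0],[0,0.5,0],1],[[0,0,0],[0,0.5,0],1],[[0,0,0],[0,0.5,0],1],[[0,0,0],[0,0.5,0],1],[[0,0,0],[0,1,0],1],[[0,0,0],[0,1,0],1],[[0,0,0],[0,1,0],1],[[0,0,0],[0,1,0],1],[[0,0,0],[0,1,0],1],[[0,0,0],[0,1,0],1],[[0,0,0],[0,0.52,0],1],[[0,0,0],[0,0,1],1]])

```text
time_s: 5.35
ee_pos: [0.4902, -0.2298, 0.3002]
eef_rot: [-3.141, -0.007, 2.638]
force: [-1.2, 0.3, -0.8]
grip_width: 0.0942
grip_force: 0.0
```

Call:
send_rows(motion=[[[0,0,0],[0,0,1],1],[[0,0,0],[0,0,1],1],[[0,0,0],[0,0,1],1],[[0,0,0],[0,0,1],1],[[0,0,0],[0,0,1],1],[[0,0,0],[0,0,1],1],[[0,0,0],[0,0,1],1],[[0,0,0],[0,0,1],1],[[0,0,0],[0,0,1],1],[[0,0,0],[0,0,1],1],[[0,0,0],[0,0,1],1],[[0,0,0],[0,0,1],1]])

```text
time_s: 6.55
ee_pos: [0.4896, -0.2295, 0.3011]
eef_rot: [-3.139, -0.0, 1.194]
force: [1.2, 0.5, 0.0]
grip_width: 0.0937
grip_force: 0.0
```

Call:
send_rows(motion=[[[0,0,0],[0,0,1],1],[[0,0,0],[0,0,1],1],[[0,0,0],[0,0,1],1],[[0,0,0],[0,0,1],1],[[0,0,0],[0,0,1],1],[[0,0,0],[0,0,1],1],[[0,0,0],[0,0,1],1],[[0,0,0],[0,0,1],1],[[0,0,0],[0,0,1],1],[[0,0,0],[0,0,1],1],[[0,0,0],[0,0,1],1],[[0,0,0],[0,0,1],1]])

```text
time_s: 7.75
ee_pos: [0.4896, -0.2296, 0.3011]
eef_rot: [-3.141, 0.003, -0.246]
force: [0.5, 0.9, 0.1]
grip_width: 0.094
grip_force: 0.0
```

Call:
send_rows(motion=[[[0,0,0],[0,0,1],1],[[0,0,0],[0,0,1],1],[[0,0,0],[0,0,1],1],[[0,0,0],[0,0,1],1],[[0,0,0],[0,0,1],1],[[0,0,0],[0,0,1],1],[[0,0,0],[0,0,1],1]])

```text
time_s: 8.45
ee_pos: [0.4896, -0.2295, 0.3011]
eef_rot: [3.14, 0.002, -1.086]
force: [0.5, 0.2, 0.1]
grip_width: 0.094
grip_force: 0.0
```

```bash
python3 - <<'E'
from kin import *
obs()
cup=np.array([.458,-.1705,.053]);P,R=pose(cup,116,20,1)
plan([(P+.14*UP,R,1),(P,R,1)],1)
E
```

```text
t 8.45 q [-0.506, 0.2268, 1.393, -0.0003, 1.5248, 2.1509] p [0.4896, -0.2295, 0.3011] r [3.1397, 0.0024, -1.0861] F [0.5 0.2 0.1] w 0.09401808246205048 0.0
[[-0.26,-0.00,0.35],[0.02,-0.92,0.02],1],[[-0.22,0.00,0.37],[0.02,-0.92,0.02],1],[[-0.17,0.00,0.40],[0.02,-0.92,0.02],1],[[-0.13,0.00,0.41],[0.02,-0.92,0.02],1],[[-0.08,0.00,0.42],[0.02,-0.92,0.02],1],[[-0.03,0.00,0.43],[0.02,-0.92,0.02],1],[[0.01,0.01,0.43],[0.02,-0.92,0.02],1],[[0.06,0.01,0.43],[0.02,-0.92,0.02],1],[[0.11,0.01,0.42],[0.02,-0.92,0.02],1],[[0.15,0.01,0.40],[0.02,-0.92,0.02],1],[[0.20,0.01,0.38],[0.02,-0.92,0.02],1],[[0.88,0.00,0.32],[0.00,0.00,0.00],1],
[[0.88,0.00,0.32],[0.00,0.00,0.00],1],[[0.88,0.00,0.32],[0.00,0.00,0.00],1],[[0.88,0.00,0.32],[0.00,0.00,0.00],1],[[0.88,0.00,0.32],[0.00,0.00,0.00],1],
rows 16 maxrot 0.0
```

Call:
send_rows(motion=[[[-0.26,0,0.35],[0.02,-0.92,0.02],1],[[-0.22,0,0.37],[0.02,-0.92,0.02],1],[[-0.17,0,0.4],[0.02,-0.92,0.02],1],[[-0.13,0,0.41],[0.02,-0.92,0.02],1],[[-0.08,0,0.42],[0.02,-0.92,0.02],1],[[-0.03,0,0.43],[0.02,-0.92,0.02],1],[[0.01,0.01,0.43],[0.02,-0.92,0.02],1],[[0.06,0.01,0.43],[0.02,-0.92,0.02],1],[[0.11,0.01,0.42],[0.02,-0.92,0.02],1],[[0.15,0.01,0.4],[0.02,-0.92,0.02],1],[[0.2,0.01,0.38],[0.02,-0.92,0.02],1],[[0,0,0],[0,0,0],1]])

```text
time_s: 9.65
ee_pos: [0.4493, -0.1545, 0.1836]
eef_rot: [-3.14, 1.225, -1.115]
force: [-0.0, -0.1, -0.9]
grip_width: 0.0941
grip_force: 0.0
```

```bash
python3 - <<'E'
from kin import *
obs()
cup=np.array([.458,-.1705,.053]);P,R=pose(cup,116,20,1)
plan([(P,R,5)],1)
E
```

```text
t 9.65 q [-0.6532, 0.7903, 1.2646, 0.5462, 2.1987, 2.0808] p [0.4493, -0.1545, 0.1836] r [-3.14, 1.2253, -1.1147] F [-0.  -0.1 -0.9] w 0.09411228812625523 0.0
[[0.86,-0.00,0.31],[0.00,0.01,0.00],1],[[0.86,-0.00,0.31],[0.00,0.01,0.00],1],[[0.86,-0.01,0.31],[0.00,0.01,0.00],1],[[0.86,-0.01,0.31],[0.00,0.01,0.00],1],[[0.86,-0.01,0.31],[0.00,0.01,0.00],1],
rows 5 maxrot 0.005884730561654216
```

Call:
send_rows(motion=[[[0.86,0,0.31],[0,0,0],1],[[0.86,0,0.31],[0,0,0],1],[[0.86,-0.01,0.31],[0,0.01,0],1],[[0.86,-0.01,0.31],[0,0.01,0],1],[[0.86,-0.01,0.31],[0,0.01,0],1],[[0,0,0],[0,0,0],1]])

```text
time_s: 10.25
ee_pos: [0.4518, -0.1553, 0.048]
eef_rot: [-3.134, 1.213, -1.108]
force: [-0.9, -0.4, -0.2]
grip_width: 0.0939
grip_force: 0.0
```

```bash
python3 - <<'E'
from kin import *
obs()
o=get_obs();R=Ro.from_euler('xyz',o['eef_rot']);gp=o['ee_pos']-.019*R.as_matrix()[:,2];print('grasp',gp.round(4),R.as_matrix()[:,1].round(3))
c=snap('side','s1.png');cv2.imwrite('pics/s1c.png',cv2.resize(c['pixels'][220:400,150:370,::-1],None,fx=3,fy=3))
E
```

```text
t 10.25 q [-0.6511, 0.992, 1.2502, 0.486, 2.0236, 1.9689] p [0.4518, -0.1553, 0.048] r [-3.1335, 1.2129, -1.1076] F [-0.9 -0.4 -0.2] w 0.093949337285249 0.0
grasp [ 0.4596 -0.1713  0.0546] [-0.898 -0.44  -0.003]
```

View pics/s1c.png

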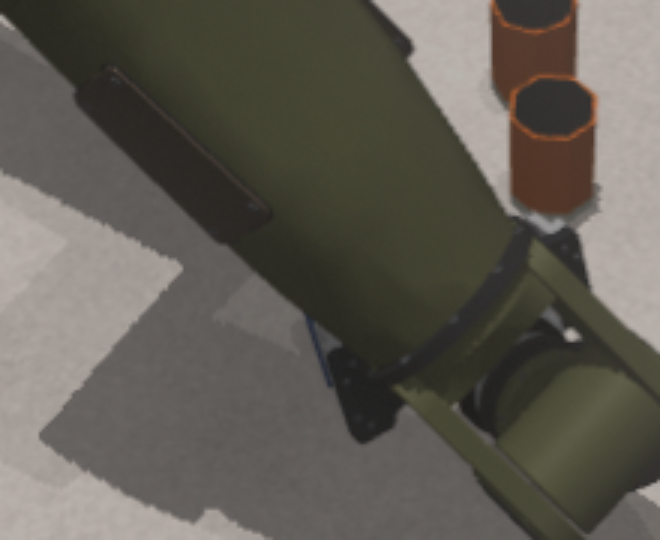

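The picture is just the arm blocking the view of the cup. Forces are nil and the straddle pose is as planned, so I'll grip now.

Call:
send_rows(motion=[[[0,0,0],[0,0,0],-1],[[0,0,0],[0,0,0],-1],[[0,0,0],[0,0,0],-1],[[0,0,0],[0,0,0],-1],[[0,0,0],[0,0,0],-1],[[0,0,0],[0,0,0],-1],[[0,0,0],[0,0,0],-1]], squeeze=25)

```text
time_s: 11.0
ee_pos: [0.4523, -0.1557, 0.05]
eef_rot: [-3.128, 1.213, -1.103]
force: [0.9, -2.0, 5.5]
grip_width: 0.0599
grip_force: 25.0
```

```bash
python3 - <<'E'
from kin import *
obs()
o=get_obs();p=np.array(o['ee_pos']);R=Ro.from_euler('xyz',o['eef_rot'])
N=np.array([.5075,.1645]); g=u(-105.3)
M=np.r_[N+(.040+.050)*g[:2],.031]
# desired final: cup base axis a (world up now) -> g ; rotation exact from measured R
cx=R.inv().apply(UP) # cup axis in tool frame
y=u(-15.3)
# build target: tool R with R*cx=g and tool y = y
ty=np.array([0,1,0.])-cx*cx[1]; ty/=np.linalg.norm(ty)
A=np.c_[cx,ty,np.cross(cx,ty)];T=np.c_[g,y,np.cross(g,y)]
RB=Ro.from_matrix(T@A.T); zb=RB.as_matrix()[:,2];print('zb',zb.round(3))
B=M+.019*zb
np.save('B.npy',np.r_[B,RB.as_quat()])
Rm=R*Ro.from_rotvec([0,0,-1.57])
plan([(p+.15*UP,R,5),(p+.17*UP,Rm,1),(B+.12*UP,RB,1)],-1)
sim([(p+.15*UP,R),(p+.17*UP,Rm),(B+.12*UP,RB),(B,RB)],o['qpos'])
E
```

```text
t 11.0 q [-0.6516, 0.9894, 1.2494, 0.4876, 2.0263, 1.9692] p [0.4523, -0.1557, 0.05] r [-3.1277, 1.2128, -1.1027] F [ 0.9 -2.   5.5] w 0.05994162451346249 24.99749335591332
zb [ 0.091  0.338 -0.937]
[[-0.94,-0.00,-0.35],[0.00,0.00,0.00],-1],[[-0.94,-0.00,-0.35],[0.00,0.00,0.00],-1],[[-0.94,-0.00,-0.35],[0.00,0.00,0.00],-1],[[-0.94,-0.00,-0.35],[0.00,0.00,0.00],-1],[[-0.94,-0.00,-0.35],[0.00,0.00,0.00],-1],[[-0.04,-0.00,-0.02],[0.00,-0.00,-0.93],-1],[[-0.04,-0.01,-0.02],[0.00,-0.00,-0.93],-1],[[-0.04,-0.01,-0.02],[0.00,-0.00,-0.93],-1],[[-0.04,-0.01,-0.02],[0.00,-0.00,-0.93],-1],[[-0.04,-0.02,-0.02],[0.00,-0.00,-0.93],-1],[[-0.04,-0.02,-0.02],[0.00,-0.00,-0.93],-1],[[-0.03,-0.03,-0.02],[0.00,-0.00,-0.93],-1],
[[-0.03,-0.03,-0.02],[0.00,-0.00,-0.93],-1],[[-0.03,-0.04,-0.02],[0.00,-0.00,-0.93],-1],[[-0.02,-0.04,-0.02],[0.00,-0.00,-0.93],-1],[[-0.02,-0.04,-0.02],[0.00,-0.00,-0.93],-1],[[-0.01,-0.04,-0.02],[0.00,-0.00,-0.93],-1],[[-0.01,-0.04,-0.02],[0.00,-0.00,-0.93],-1],[[-0.00,-0.04,-0.02],[0.00,-0.00,-0.93],-1],[[0.50,0.04,0.81],[-0.90,-0.20,-0.85],-1],[[0.52,0.01,0.80],[-0.90,-0.20,-0.85],-1],[[0.54,-0.02,0.79],[-0.90,-0.20,-0.85],-1],[[0.56,-0.05,0.77],[-0.90,-0.20,-0.85],-1],[[0.58,-0.08,0.75],[-0.90,-0.20,-0.85],-1],
[[0.61,-0.09,0.73],[-0.90,-0.20,-0.85],-1],[[0.64,-0.11,0.70],[-0.90,-0.20,-0.85],-1],[[0.67,-0.11,0.67],[-0.90,-0.20,-0.85],-1],[[0.69,-0.12,0.64],[-0.90,-0.20,-0.85],-1],
rows 28 maxrot 0.8996570557612598
rows 5 speed ratio 0.31 err 0.0000 [-0.65  0.77  1.25  0.55  2.22  2.1 ] tcp [ 0.452 -0.156  0.2  ]
rows 14 speed ratio 0.50 err 0.0000 [-0.65  0.75  1.24  0.57  2.24  0.55] tcp [ 0.452 -0.156  0.22 ]
rows 12 speed ratio 0.55 err 0.0000 [-0.1   0.2   1.87  0.41  1.05 -0.04] tcp [0.485 0.084 0.133]
rows 4 speed ratio 0.38 err 0.0000 [-0.1   0.41  1.94  0.5   0.8  -0.19] tcp [0.485 0.084 0.013]
```

Call:
send_rows(motion=[[[-0.5,0,-0.18],[0,0,0],-1],[[-0.9,0,-0.34],[0,0,0],-1],[[-0.94,0,-0.35],[0,0,0],-1],[[-0.94,0,-0.35],[0,0,0],-1],[[-0.94,0,-0.35],[0,0,0],-1],[[-0.9,0,-0.34],[0,0,0],-1],[[0,0,0],[0,0,-0.93],-1],[[0,0,0],[0,0,-0.93],-1],[[0,0,0],[0,0,-0.93],-1],[[0,0,0],[0,0,-0.93],-1],[[0,0,0],[0,0,-0.93],-1],[[0,0,0],[0,0,-0.93],-1]])

```text
time_s: 12.2
ee_pos: [0.4513, -0.1557, 0.2143]
eef_rot: [-2.109, 0.816, 0.043]
force: [0.5, 0.3, -0.9]
grip_width: 0.0601
grip_force: 25.0
```

Call:
send_rows(motion=[[[0,0,0],[0,0,-0.93],-1],[[0,0,0],[0,0,-0.93],-1],[[0,0,0],[0,0,-0.93],-1],[[0,0,0],[0,0,-0.93],-1],[[0,0,0],[0,0,-0.93],-1],[[0,0,0],[0,0,-0.93],-1],[[0,0,0],[0,0,-0.93],-1],[[0,0,0],[0,0,-0.93],-1]])

```text
time_s: 13.0
ee_pos: [0.4513, -0.1557, 0.2143]
eef_rot: [-1.929, -0.001, 0.454]
force: [1.1, 0.0, -0.6]
grip_width: 0.0596
grip_force: 25.0
```

```bash
python3 - <<'E'
from kin import *
obs()
b=np.load('B.npy');B,RB=b[:3],Ro.from_quat(b[3:])
plan([(B+.12*UP,RB,11)],-1)
E
```

```text
t 13.0 q [-0.6523, 0.75, 1.2471, 0.5628, 2.2355, 0.5443] p [0.4513, -0.1557, 0.2143] r [-1.9295, -0.0011, 0.4538] F [ 1.1  0.  -0.6] w 0.059630097837063814 24.989667926856782
[[0.41,0.02,0.66],[-0.74,-0.16,-0.70],-1],[[0.42,-0.01,0.65],[-0.74,-0.16,-0.70],-1],[[0.44,-0.03,0.64],[-0.74,-0.16,-0.70],-1],[[0.45,-0.04,0.63],[-0.74,-0.16,-0.70],-1],[[0.47,-0.06,0.61],[-0.74,-0.16,-0.70],-1],[[0.49,-0.07,0.60],[-0.74,-0.16,-0.70],-1],[[0.51,-0.08,0.58],[-0.74,-0.16,-0.70],-1],[[0.52,-0.09,0.56],[-0.74,-0.16,-0.70],-1],[[0.54,-0.10,0.54],[-0.74,-0.16,-0.70],-1],[[0.56,-0.10,0.52],[-0.74,-0.16,-0.70],-1],[[0.58,-0.09,0.51],[-0.74,-0.16,-0.70],-1],
rows 11 maxrot 0.7360435168324473
```

Call:
send_rows(motion=[[[0.41,0.02,0.66],[-0.74,-0.16,-0.7],-1],[[0.42,-0.01,0.65],[-0.74,-0.16,-0.7],-1],[[0.44,-0.03,0.64],[-0.74,-0.16,-0.7],-1],[[0.45,-0.04,0.63],[-0.74,-0.16,-0.7],-1],[[0.47,-0.06,0.61],[-0.74,-0.16,-0.7],-1],[[0.49,-0.07,0.6],[-0.74,-0.16,-0.7],-1],[[0.51,-0.08,0.58],[-0.74,-0.16,-0.7],-1],[[0.52,-0.09,0.56],[-0.74,-0.16,-0.7],-1],[[0.54,-0.1,0.54],[-0.74,-0.16,-0.7],-1],[[0.56,-0.1,0.52],[-0.74,-0.16,-0.7],-1],[[0.58,-0.09,0.51],[-0.74,-0.16,-0.7],-1],[[0,0,0],[0,0,0],-1]])

```text
time_s: 14.2
ee_pos: [0.4848, 0.0863, 0.1322]
eef_rot: [3.137, -0.356, 1.31]
force: [-0.2, 0.1, -1.4]
grip_width: 0.0597
grip_force: 25.0
```

```bash
python3 - <<'E'
from kin import *
obs()
b=np.load('B.npy');B,RB=b[:3],Ro.from_quat(b[3:])
plan([(B+.004*UP,RB,5)],-1)
c=snap('wrist')
for n in('scene','side'):
    c=snap(n); np.save('p_'+n+'.npy',c,allow_pickle=True)
    K,D=KD(c);q=cv2.projectPoints(B+.1*UP,np.array(c['rvec'],float),np.array(c['tvec'],float),K,D)[0].ravel().astype(int);print(q)
    x=np.clip(q[0]-50,0,540);y=np.clip(q[1]-45,0,390)
    globals()[n]=cv2.resize(c['pixels'][y:y+110,x:x+100,::-1],None,fx=4,fy=4)
cv2.imwrite('pics/pl.png',np.hstack([scene,side]))
E
```

```text
t 14.2 q [-0.0898, 0.2015, 1.8707, 0.4091, 1.0391, -0.032] p [0.4848, 0.0863, 0.1322] r [3.1365, -0.3563, 1.3097] F [-0.2  0.1 -1.4] w 0.05970920811306263 24.991266987926792
[[-0.28,0.00,0.71],[0.01,0.00,0.00],-1],[[-0.28,0.01,0.71],[0.01,0.00,0.00],-1],[[-0.28,0.01,0.71],[0.01,0.00,0.00],-1],[[-0.28,0.01,0.71],[0.01,0.00,0.00],-1],[[-0.28,0.01,0.71],[0.01,0.00,0.00],-1],
rows 5 maxrot 0.007846245762288663
[310 191]
[277 197]
```

View pics/pl.png

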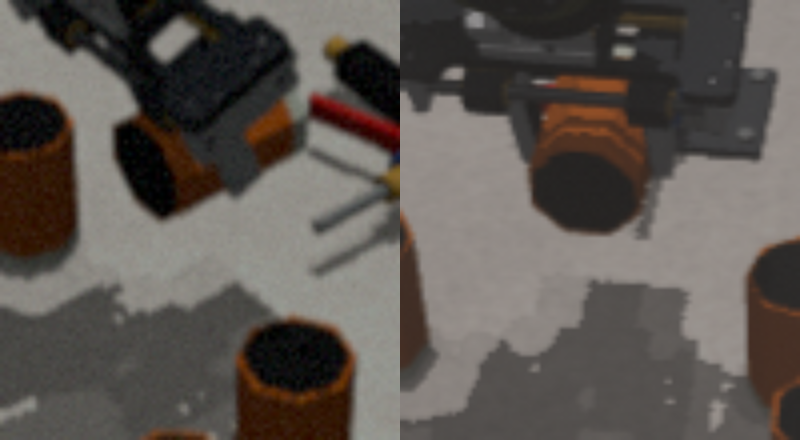

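The cup is held lying, base away from the nozzle and mouth toward it. I'll lower it.

Call:
send_rows(motion=[[[-0.28,0,0.71],[0,0,0],-1],[[-0.28,0.01,0.71],[0.01,0,0],-1],[[-0.28,0.01,0.71],[0.01,0,0],-1],[[-0.28,0.01,0.71],[0.01,0,0],-1],[[-0.28,0.01,0.68],[0.01,0,0],-1],[[0,0,0],[0,0,0],-1]])

```text
time_s: 14.95
ee_pos: [0.4864, 0.0801, 0.0166]
eef_rot: [-3.134, -0.356, 1.3]
force: [-0.3, -1.0, -0.8]
grip_width: 0.0599
grip_force: 25.0
```

Call:
send_rows(motion=[[[-0.01,0,0.03],[0,0,0],-1],[[-0.01,0,0.03],[0,0,0],-1],[[-0.01,0,0.03],[0,0,0],-1]])

```text
time_s: 15.25
ee_pos: [0.4871, 0.081, 0.0161]
eef_rot: [-3.139, -0.357, 1.304]
force: [-0.2, 0.8, -0.7]
grip_width: 0.0597
grip_force: 25.0
```

Call:
send_rows(motion=[[[-0.01,-0.04,0.03],[0,0,0],-1],[[-0.01,-0.04,0.03],[0,0,0],-1],[[-0.01,0,0.03],[0,0,0],-1],[[0,0,0],[0,0,0],-1]])

```text
time_s: 15.65
ee_pos: [0.4859, 0.0816, 0.0146]
eef_rot: [3.141, -0.358, 1.305]
force: [-4.8, -5.8, 21.1]
grip_width: 0.0594
grip_force: 25.0
```

```bash
python3 - <<'E'
from kin import *
obs()
o=get_obs();R=Ro.from_euler('xyz',o['eef_rot']);print(R.as_matrix()[:,1],(o['ee_pos']-.019*R.as_matrix()[:,2]).round(4))
for n in('scene','side'):
    c=snap(n);P=cloud(c);hsv=cv2.cvtColor(c['pixels'],cv2.COLOR_RGB2HSV);H,S,V=cv2.split(hsv)
    m=(H<14)&(S>110)&(np.hypot(P[...,0]-.484,P[...,1]-.08)<.075)
    print(n,m.sum(),np.nanpercentile(P[m],[1,50,99],axis=0).round(3).tolist())
E
```

```text
t 15.65 q [-0.1006, 0.4084, 1.9376, 0.5022, 0.7992, -0.1894] p [0.4859, 0.0816, 0.0146] r [3.1408, -0.3575, 1.3051] F [-4.8 -5.8 21.1] w 0.05939024333943083 25.002435102069285
[ 9.64829808e-01 -2.62874161e-01  7.86062997e-04] [0.4842 0.0752 0.0324]
scene 209 [[0.44, 0.01, 0.002], [0.506, 0.044, 0.038], [0.525, 0.109, 0.211]]
side 351 [[0.448, 0.009, 0.031], [0.482, 0.052, 0.058], [0.507, 0.111, 0.135]]
```

Call:
send_rows(motion=[[[0.01,0,-0.03],[0,0,0],-1],[[0,0,0],[0,0,0],1],[[0,0,0],[0,0,0],1],[[0,0,0],[0,0,0],1],[[0,0,0],[0,0,0],1],[[0,0,0],[0,0,0],1],[[0.28,0,-0.71],[0,0,0],1],[[0.28,0,-0.71],[0,0,0],1],[[0.28,0,-0.71],[0,0,0],1],[[0.28,0,-0.71],[0,0,0],1],[[0.28,0,-0.71],[0,0,0],1],[[0.28,0,-0.71],[0,0,0],1]])

```text
time_s: 16.95
ee_pos: [0.4853, 0.0843, 0.1517]
eef_rot: [-3.138, -0.356, 1.304]
force: [-0.4, 0.5, -0.1]
grip_width: 0.0937
grip_force: 0.0
```

```bash
python3 - <<'E'
from kin import *
obs()
O=np.array([.5387,.2796]);gx=u(-105.3);gy=u(-15.3)
pad=O-.065*gy[:2]+.005*gx[:2];print('pad ctr',pad)
R=down(np.radians(74.7+90)); P=np.r_[pad,.017]
q=get_obs()['qpos']
wp=[(P+.14*UP,R),(P,R)]
q2=sim(wp,q); plan([(a,b,1) for a,b in wp[:1]],1)
E
```

```text
t 16.95 q [-0.0946, 0.1797, 1.8456, 0.3987, 1.0904, -0.01] p [0.4853, 0.0843, 0.1517] r [-3.1382, -0.3563, 1.304] F [-0.4  0.5 -0.1] w 0.09366146563921145 0.0
pad ctr [0.4746844  0.29192896]
rows 14 speed ratio 0.28 err 0.0000 [ 0.49  0.36  1.56 -0.    1.22 -0.82] tcp [0.475 0.292 0.157]
rows 5 speed ratio 0.28 err 0.0000 [ 0.49  0.54  1.66  0.    0.94 -0.82] tcp [0.475 0.292 0.017]
[[0.48,-0.17,0.16],[0.18,-0.18,-0.99],1],[[0.50,-0.10,0.16],[0.18,-0.18,-0.99],1],[[0.51,-0.04,0.15],[0.18,-0.18,-0.99],1],[[0.51,0.02,0.14],[0.18,-0.18,-0.99],1],[[0.51,0.09,0.12],[0.18,-0.18,-0.99],1],[[0.50,0.15,0.11],[0.18,-0.18,-0.99],1],[[0.48,0.21,0.10],[0.18,-0.18,-0.99],1],[[0.45,0.27,0.08],[0.18,-0.18,-0.99],1],[[0.42,0.32,0.06],[0.18,-0.18,-0.99],1],[[0.38,0.37,0.05],[0.18,-0.18,-0.99],1],[[0.33,0.42,0.03],[0.18,-0.18,-0.99],1],[[0.28,0.45,0.02],[0.18,-0.18,-0.99],1],
[[0.23,0.48,0.00],[0.18,-0.18,-0.99],1],
rows 13 maxrot 0.9947473398651066
```

Call:
send_rows(motion=[[[0.48,-0.17,0.16],[0.18,-0.18,-0.99],1],[[0.5,-0.1,0.16],[0.18,-0.18,-0.99],1],[[0.51,-0.04,0.15],[0.18,-0.18,-0.99],1],[[0.51,0.02,0.14],[0.18,-0.18,-0.99],1],[[0.51,0.09,0.12],[0.18,-0.18,-0.99],1],[[0.5,0.15,0.11],[0.18,-0.18,-0.99],1],[[0.48,0.21,0.1],[0.18,-0.18,-0.99],1],[[0.45,0.27,0.08],[0.18,-0.18,-0.99],1],[[0.42,0.32,0.06],[0.18,-0.18,-0.99],1],[[0.38,0.37,0.05],[0.18,-0.18,-0.99],1],[[0.33,0.42,0.03],[0.18,-0.18,-0.99],1],[[0.28,0.45,0.02],[0.18,-0.18,-0.99],1]])

```text
time_s: 18.15
ee_pos: [0.4762, 0.2764, 0.1556]
eef_rot: [3.125, -0.026, 2.754]
force: [0.2, -0.6, 0.7]
grip_width: 0.0944
grip_force: 0.0
```

Call:
send_rows(motion=[[[0.23,0.48,0],[0.18,-0.18,-0.99],1],[[0,0,0],[0,0,0],1]])

```text
time_s: 18.35
ee_pos: [0.4748, 0.2933, 0.1559]
eef_rot: [-3.139, -0.004, 2.873]
force: [0.6, -1.3, 0.5]
grip_width: 0.0937
grip_force: 0.0
```

```bash
cat > lie.py <<'E'
from kin import *
N=np.array([.5075,.1645])
def lie(n,f=None):
    c=snap(n);P=cloud(c);hsv=cv2.cvtColor(c['pixels'],cv2.COLOR_RGB2HSV);H,S,V=cv2.split(hsv)
    m=(P[...,2]>.052)&(P[...,2]<.066)&(np.hypot(P[...,0]-.484,P[...,1]-.08)<.09)
    k,L,st,ce=cv2.connectedComponentsWithStats(m.astype(np.uint8))
    if k<2: print(n,'none');return c
    i=1+st[1:,4].argmax();X=P[L==i];mu=X.mean(0);d=np.linalg.svd(X[:,:2]-mu[:2],full_matrices=False)[2][0]
    if d[1]>0:d=-d
    t=(X[:,:2]-mu[:2])@d;r=cv2.minAreaRect((X[:,:2]*1000).astype(np.float32))
    print(n,st[i],'mean',mu.round(4),'yaw',np.degrees(np.arctan2(d[1],d[0])).round(1),'ext',t.min().round(3),t.max().round(3),'rect',np.round(r[0],1),np.round(r[1],1),round(r[2],1))
    print('  mouth',(mu[:2]+d*t.min()).round(4),'base',(mu[:2]+d*t.max()).round(4))
    return c
E
python3 - <<'E'
from lie import *
from g import gun
obs()
a=lie('scene');b=lie('side');w=lie('wrist')
cv2.imwrite('pics/tr.png',cv2.resize(np.vstack([np.hstack([a['pixels'][130:250,250:410],b['pixels'][130:250,210:370]]),cv2.resize(w['pixels'],(320,240))])[:,:,::-1],None,fx=1.65,fy=1.65))
E
```

```text
t 18.35 q [0.487, 0.3649, 1.5535, 0.0014, 1.2279, -0.8157] p [0.4748, 0.2933, 0.1559] r [-3.1393, -0.0044, 2.8731] F [ 0.6 -1.3  0.5] w 0.09370045028720808 0.0
scene [291 199  41  27 492] mean [0.4915 0.0804 0.059 ] yaw -106.6 ext -0.049 0.045 rect [489.8  82.9] [93.5 44.6] 73.6
  mouth [0.5054 0.127 ] base [0.4788 0.0374]
side [267 203  25  30 513] mean [0.486  0.0777 0.0588] yaw -106.6 ext -0.051 0.044 rect [486.1  81.2] [95.3 44.1] 73.7
  mouth [0.5005 0.1265] base [0.4734 0.0352]
wrist [  50  291  103   42 2527] mean [0.4801 0.0925 0.0578] yaw -112.8 ext -0.041 0.054 rect [485.7  83.3] [91.5 41.2] 74.7
  mouth [0.496  0.1302] base [0.4592 0.0428]
```

View pics/tr.png

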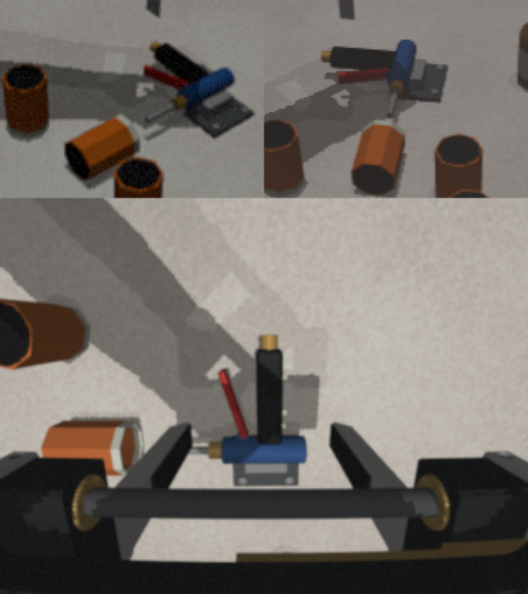

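The cup lies with its white rim facing the nozzle, about 3.5–4 cm away and on the barrel line. The wrist view has grip and trigger between the fingers. I'll refine the gun pose from here.

```bash
python3 - <<'E'
from lie import *
from g import gun
w=snap('wrist')
# tr.png wrist scaled: 640/528=1.212, y offset 198
gun(w,(262,375,165,330))
O=np.array([.5387,.2796]);gx=u(-105.3)[:2];gy=u(-15.3)[:2]
K,D=KD(w);pr=lambda p:cv2.projectPoints(np.array(p,float),np.array(w['rvec'],float),np.array(w['tvec'],float),K,D)[0].ravel().round(1)
for nm,(x,y,z) in dict(tip=(.12,0,.036),gripend1=(-.018,-.115,.049),gripend2=(.01,-.115,.049),grip1=(-.018,-.065,.049),grip2=(.01,-.065,.049)).items(): print(nm,pr([*(O+x*gx+y*gy),z]))
V=w['pixels'].astype(int)
v=int(pr([*(O-.065*gy),.049])[1]);print('row',v,[tuple(V[v,i]) for i in range(262,345,3)])
R=down(np.radians(164.7)); P=np.r_[O-.065*gy+.005*gx,.017]
plan([(P,R,6)],1)
E
```

```text
barrel [ 270  287  101   35 2870] ctr [537.9 277. ] [94.3 34.4] svd yaw -106.0 rect 73.23839569091797 z med [0.042 0.05  0.051]
red [265 208  35  83 795] ctr [476.8 260. ] [77.2  8.9] svd yaw 1.7 rect 1.9715644121170044 z med [0.039 0.044 0.045]
grip [ 311  183   33  115 2988] ctr [479.5 299.7] [ 28.6 101.4] svd yaw -14.5 rect 74.1629409790039 z med [0.047 0.048 0.049]
tip [197.2 303.7]
gripend1 [344.5 180.5]
gripend2 [310.7 180.9]
grip1 [344.  239.3]
grip2 [311.4 239.6]
row 239 [(np.int64(115), np.int64(111), np.int64(106)), (np.int64(115), np.int64(110), np.int64(106)), (np.int64(116), np.int64(113), np.int64(106)), (np.int64(114), np.int64(109), np.int64(104)), (np.int64(95), np.int64(59), np.int64(56)), (np.int64(94), np.int64(30), np.int64(25)), (np.int64(90), np.int64(19), np.int64(24)), (np.int64(69), np.int64(24), np.int64(23)), (np.int64(90), np.int64(83), np.int64(77)), (np.int64(102), np.int64(97), np.int64(94)), (np.int64(108), np.int64(103), np.int64(98)), (np.int64(118), np.int64(115), np.int64(110)), (np.int64(120), np.int64(116), np.int64(110)), (np.int64(113), np.int
[... 230 characters left out ...]
64(19), np.int64(21)), (np.int64(28), np.int64(29), np.int64(29)), (np.int64(16), np.int64(20), np.int64(15)), (np.int64(27), np.int64(25), np.int64(27)), (np.int64(28), np.int64(28), np.int64(28)), (np.int64(23), np.int64(24), np.int64(22)), (np.int64(25), np.int64(25), np.int64(23)), (np.int64(15), np.int64(11), np.int64(13)), (np.int64(23), np.int64(24), np.int64(23)), (np.int64(96), np.int64(92), np.int64(90))]
[[0.00,0.01,0.77],[-0.00,-0.01,-0.01],1],[[0.00,0.01,0.77],[-0.00,-0.01,-0.01],1],[[0.00,0.01,0.77],[-0.00,-0.01,-0.01],1],[[0.00,0.00,0.77],[-0.00,-0.01,-0.01],1],[[0.00,0.00,0.77],[-0.00,-0.01,-0.01],1],[[0.01,0.00,0.77],[-0.00,-0.01,-0.01],1],
rows 6 maxrot 0.013041033632113798
```

Call:
send_rows(motion=[[[0,0,0.77],[0,0,0],1],[[0,0.01,0.77],[0,0,0],1],[[0,0.01,0.77],[0,0,0],1],[[0,0.01,0.77],[0,0,0],1],[[0,0,0.77],[0,0,0],1],[[0,0,0.77],[0,0,0],1],[[0,0,0],[0,0,0],1]])

```text
time_s: 19.25
ee_pos: [0.4738, 0.2908, 0.0151]
eef_rot: [-3.137, -0.008, 2.865]
force: [-0.3, 0.3, 0.6]
grip_width: 0.0939
grip_force: 0.0
```

Call:
send_rows(motion=[[[0,0,0],[0,0,0],-1],[[0,0,0],[0,0,0],-1],[[0,0,0],[0,0,0],-1],[[0,0,0],[0,0,0],-1],[[0,0,0],[0,0,0],-1],[[0,0,0],[0,0,0],-1],[[0,0,0],[0,0,0],-1]], squeeze=30)

```text
time_s: 19.95
ee_pos: [0.4743, 0.2921, 0.0178]
eef_rot: [-3.139, -0.006, 2.868]
force: [-5.1, -5.2, 3.2]
grip_width: 0.0452
grip_force: 30.0
```

Opening reads 45–46 mm, so the trigger is fully squeezed. I'll hold it.

Call:
send_rows(motion=[[[0,0,0],[0,0,0],-1],[[0,0,0],[0,0,0],-1],[[0,0,0],[0,0,0],-1],[[0,0,0],[0,0,0],-1],[[0,0,0],[0,0,0],-1],[[0,0,0],[0,0,0],-1],[[0,0,0],[0,0,0],-1],[[0,0,0],[0,0,0],-1],[[0,0,0],[0,0,0],-1],[[0,0,0],[0,0,0],-1],[[0,0,0],[0,0,0],-1],[[0,0,0],[0,0,0],-1]])

```text
time_s: 21.15
ee_pos: [0.4744, 0.292, 0.0178]
eef_rot: [-3.139, -0.006, 2.868]
force: [-5.5, -3.9, 3.0]
grip_width: 0.0454
grip_force: 30.0
```

Call:
send_rows(motion=[[[0,0,0],[0,0,0],-1],[[0,0,0],[0,0,0],-1],[[0,0,0],[0,0,0],-1],[[0,0,0],[0,0,0],1],[[0,0,0],[0,0,0],1],[[0,0,0],[0,0,0],1],[[0,0,0],[0,0,0],1],[[0,0,0],[0,0,0],1],[[0,0,0],[0,0,0],1]])

```text
time_s: 22.05
ee_pos: [0.4751, 0.2927, 0.0179]
eef_rot: [-3.141, -0.004, 2.868]
force: [0.4, 0.0, -0.3]
grip_width: 0.09
grip_force: 0.0
```

Call:
send_rows(motion=[[[0,0,-0.8],[0,0,0],1],[[0,0,-0.8],[0,0,0],1],[[0,0,-0.8],[0,0,0],1],[[0,0,-0.8],[0,0,0],1],[[0,0,-0.8],[0,0,0],1],[[0,0,-0.8],[0,0,0],1],[[0,0,-0.8],[0,0,0],1]])

```text
time_s: 22.75
ee_pos: [0.4755, 0.2928, 0.1868]
eef_rot: [-3.14, -0.005, 2.868]
force: [-0.8, 0.2, -0.3]
grip_width: 0.094
grip_force: 0.0
```

```bash
python3 - <<'E'
from lie import *
from g import gun
obs()
w=lie('wrist');gun(w,(262,375,165,330))
lie('scene');lie('side')
E
```

```text
t 22.75 q [0.4852, 0.3365, 1.5173, 0.0024, 1.292, -0.8128] p [0.4755, 0.2928, 0.1868] r [-3.1404, -0.0046, 2.8682] F [-0.8  0.2 -0.3] w 0.09400384091974504 0.0
wrist [  70  278   95   40 3139] mean [0.4836 0.0857 0.0582] yaw -106.6 ext -0.045 0.047 rect [485.8  83.5] [91.8 41.6] 74.1
  mouth [0.4963 0.1284] base [0.47   0.0403]
barrel [ 272  278   92   30 2346] ctr [538.1 276.4] [93.8 31.8] svd yaw -106.0 rect 74.43526458740234 z med [0.043 0.05  0.051]
red [269 204  31  75 633] ctr [476.8 259.9] [76.9  8.9] svd yaw 1.6 rect 1.4810888767242432 z med [0.039 0.044 0.045]
grip [ 310  181   29  105 2504] ctr [479.6 299.3] [ 27.5 101.4] svd yaw -14.6 rect 74.32447814941406 z med [0.047 0.048 0.049]
scene [291 199  42  27 503] mean [0.4918 0.08   0.0589] yaw -106.9 ext -0.05 0.045 rect [489.7  83.1] [94.8 43.7] 71.5
  mouth [0.5062 0.1276] base [0.4787 0.0369]
side [267 203  26  31 508] mean [0.4857 0.0773 0.0586] yaw -105.1 ext -0.051 0.045 rect [485.4  80.8] [95.8 47.6] 74.1
  mouth [0.4991 0.1268] base [0.4741 0.0343]
```

The trigger is back at rest (yaw 1.6°) and the cup hasn't moved. Next is the re-grasp.

```bash
python3 - <<'E'
from kin import *
G=np.array([.488,.0905,.032]);C,RC=pose(G,-105.3,60,1)
D,RD=pose((.593,-.279,.058),74.7,30,-1)
q=get_obs()['qpos']
plan([(C+.13*UP,RC,1),(C,RC,6)],1)
q1=sim([(C+.13*UP,RC),(C,RC),(C+.16*UP,RC)],q)
mid=np.array([.50,-.12,.27]);X=Ro.from_rotvec((RD*RC.inv()).as_rotvec()/2)*RC
print((RD*RC.inv()).as_rotvec())
for m in ((.47,-.10,.27),(.5,-.2,.27),(.45,-.05,.3)):
  print(m);sim([(m,X),(D+.15*UP,RD),(D,RD),(D-.1*RD.as_matrix()[:,2],RD)],q1)
E
```

```text
[[-0.17,-0.52,0.11],[0.26,-0.27,0.98],1],[[-0.23,-0.49,0.13],[0.26,-0.27,0.98],1],[[-0.28,-0.46,0.15],[0.26,-0.27,0.98],1],[[-0.32,-0.42,0.17],[0.26,-0.27,0.98],1],[[-0.36,-0.37,0.20],[0.26,-0.27,0.98],1],[[-0.40,-0.32,0.22],[0.26,-0.27,0.98],1],[[-0.42,-0.26,0.24],[0.26,-0.27,0.98],1],[[-0.44,-0.20,0.26],[0.26,-0.27,0.98],1],[[-0.45,-0.14,0.28],[0.26,-0.27,0.98],1],[[-0.46,-0.08,0.30],[0.26,-0.27,0.98],1],[[-0.45,-0.02,0.32],[0.26,-0.27,0.98],1],[[-0.44,0.05,0.33],[0.26,-0.27,0.98],1],
[[-0.42,0.11,0.34],[0.26,-0.27,0.98],1],[[0.36,0.00,0.63],[0.00,0.00,0.00],1],[[0.36,0.00,0.63],[0.00,0.00,0.00],1],[[0.36,0.00,0.63],[0.00,0.00,0.00],1],[[0.36,0.00,0.63],[0.00,0.00,0.00],1],[[0.36,0.00,0.63],[0.00,0.00,0.00],1],[[0.36,0.00,0.63],[0.00,0.00,0.00],1],
rows 19 maxrot 0.0
rows 14 speed ratio 0.53 err 0.0000 [ 0.32  0.42  1.59 -0.43  1.45  0.71] tcp [0.485 0.081 0.146]
rows 5 speed ratio 0.28 err 0.0000 [ 0.32  0.61  1.65 -0.46  1.22  0.82] tcp [0.485 0.081 0.016]
rows 6 speed ratio 0.28 err 0.0000 [ 0.32  0.39  1.56 -0.43  1.51  0.69] tcp [0.485 0.081 0.176]
[ 1.51512325e+00 -4.14490818
[... 570 characters left out ...]
io 0.58 err 0.0000 [-0.79  0.82  1.06  0.89  1.83 -0.55] tcp [ 0.597 -0.263  0.198]
rows 6 speed ratio 0.23 err 0.0000 [-0.79  1.01  1.09  0.86  1.69 -0.72] tcp [ 0.597 -0.263  0.048]
rows 4 speed ratio 0.30 err 0.0000 [-0.89  1.04  0.9   0.83  1.86 -0.66] tcp [ 0.574 -0.347  0.099]
(0.45, -0.05, 0.3)
rows 7 speed ratio 0.71 err 0.0000 [-0.35  0.01  1.66  0.26  1.5  -0.1 ] tcp [ 0.45 -0.05  0.3 ]
rows 10 speed ratio 0.63 err 0.0000 [-0.79  0.82  1.06  0.89  1.83 -0.55] tcp [ 0.597 -0.263  0.198]
rows 6 speed ratio 0.23 err 0.0000 [-0.79  1.01  1.09  0.86  1.69 -0.72] tcp [ 0.597 -0.263  0.048]
rows 4 speed ratio 0.30 err 0.0000 [-0.89  1.04  0.9   0.83  1.86 -0.66] tcp [ 0.574 -0.347  0.099]
```

Call:
send_rows(motion=[[[-0.17,-0.52,0.11],[0.26,-0.27,0.98],1],[[-0.23,-0.49,0.13],[0.26,-0.27,0.98],1],[[-0.28,-0.46,0.15],[0.26,-0.27,0.98],1],[[-0.32,-0.42,0.17],[0.26,-0.27,0.98],1],[[-0.36,-0.37,0.2],[0.26,-0.27,0.98],1],[[-0.4,-0.32,0.22],[0.26,-0.27,0.98],1],[[-0.42,-0.26,0.24],[0.26,-0.27,0.98],1],[[-0.44,-0.2,0.26],[0.26,-0.27,0.98],1],[[-0.45,-0.14,0.28],[0.26,-0.27,0.98],1],[[-0.46,-0.08,0.3],[0.26,-0.27,0.98],1],[[-0.45,-0.02,0.32],[0.26,-0.27,0.98],1],[[-0.44,0.05,0.33],[0.26,-0.27,0.98],1]])

```text
time_s: 24.1
ee_pos: [0.4837, 0.0964, 0.1465]
eef_rot: [-3.111, 0.498, 1.43]
force: [0.4, -0.2, 1.0]
grip_width: 0.0939
grip_force: 0.0
```

Call:
send_rows(motion=[[[-0.42,0.11,0.34],[0.26,-0.27,0.98],1],[[0,0,0],[0,0,0],1]])

```text
time_s: 24.3
ee_pos: [0.4845, 0.0797, 0.1429]
eef_rot: [3.139, 0.532, 1.298]
force: [-0.4, -0.3, 0.4]
grip_width: 0.0937
grip_force: 0.0
```

```bash
python3 - <<'E'
from lie import *
obs()
G=np.array([.488,.0905,.032]);C,RC=pose(G,-105.3,60,1)
plan([(C,RC,6)],1)
lie('side')
E
```

```text
t 24.3 q [0.3213, 0.4272, 1.5925, -0.4383, 1.4503, 0.7204] p [0.4845, 0.0797, 0.1429] r [3.1392, 0.5315, 1.2977] F [-0.4 -0.3  0.4] w 0.09372898679455048 0.0
[[0.37,0.00,0.60],[-0.00,0.01,-0.01],1],[[0.37,0.00,0.61],[-0.00,0.01,-0.01],1],[[0.37,0.00,0.61],[-0.00,0.01,-0.01],1],[[0.37,0.00,0.61],[-0.00,0.01,-0.01],1],[[0.36,0.00,0.61],[-0.00,0.01,-0.01],1],[[0.36,0.00,0.61],[-0.00,0.01,-0.01],1],
rows 6 maxrot 0.011047147139019753
side [266 203  26  31 520] mean [0.4859 0.0768 0.0586] yaw -104.4 ext -0.053 0.044 rect [486.6  81.2] [97.  49.1] 74.1
  mouth [0.499 0.128] base [0.475  0.0343]
```

Call:
send_rows(motion=[[[0.37,0,0.6],[0,0.01,-0.01],1],[[0.37,0,0.61],[0,0.01,-0.01],1],[[0.37,0,0.61],[0,0.01,-0.01],1],[[0.37,0,0.61],[0,0.01,-0.01],1],[[0.36,0,0.61],[0,0.01,-0.01],1],[[0.36,0,0.61],[0,0.01,-0.01],1],[[0,0,0],[0,0,0],1]])

```text
time_s: 25.05
ee_pos: [0.4845, 0.0829, 0.0148]
eef_rot: [-3.137, 0.523, 1.314]
force: [0.7, 0.5, 0.5]
grip_width: 0.0939
grip_force: 0.0
```

Call:
send_rows(motion=[[[0,0,0],[0,0,0],-1],[[0,0,0],[0,0,0],-1],[[0,0,0],[0,0,0],-1],[[0,0,0],[0,0,0],-1],[[0,0,0],[0,0,0],-1],[[0,0,0],[0,0,0],-1],[[0,0,0],[0,0,0],-1]], squeeze=25)

```text
time_s: 25.75
ee_pos: [0.4862, 0.0826, 0.0174]
eef_rot: [3.14, 0.522, 1.307]
force: [-0.8, 1.1, 6.0]
grip_width: 0.0598
grip_force: 25.0
```

```bash
python3 - <<'E'
from kin import *
obs()
o=get_obs();p=np.array(o['ee_pos']);R=Ro.from_euler('xyz',o['eef_rot']);Rm=R.as_matrix()
gp=p-.019*Rm[:,2];print('grasp',gp.round(4),'y',np.degrees(np.arctan2(Rm[1,1],Rm[0,1])),Rm[2,1])
# tool orientation when cup base points down: g -> -up exactly, about horizontal y
g=u(-105.3); c=np.cross(g,-UP); Q=Ro.from_rotvec(c/np.linalg.norm(c)*np.pi/2)
RD=Q*R
mid=np.array([.486,.083,.030]); off=R.inv().apply(mid-p)   # cup mid in tool frame
D=np.array([.593,-.279,.003+.045])-RD.apply(off)
print('D',D.round(4),RD.as_matrix().round(3).tolist())
np.save('D.npy',np.r_[D,RD.as_quat()])
X=Ro.from_rotvec(Q.as_rotvec()/2)*R
wp=[(p+.16*UP,R,6),(np.array([.5,-.2,.27]),X,10),(D+.10*UP,RD,8)]
plan(wp,-1); sim([w[:2] for w in wp]+[(D,RD)],o['qpos'])
E
```

```text
t 25.75 q [0.3232, 0.6101, 1.6524, -0.4587, 1.2226, 0.8205] p [0.4862, 0.0826, 0.0174] r [3.1401, 0.5221, 1.3075] F [-0.8  1.1  6. ] w 0.059767000667239216 24.986279856739202
grasp [0.4886 0.0918 0.0338] y -15.045178867732233 0.0012917204365510415
D [ 0.5966 -0.2669  0.0477] [[0.129, 0.964, 0.232], [0.482, -0.265, 0.835], [0.867, 0.004, -0.499]]
[[-0.44,0.00,-0.77],[0.00,0.00,0.00],-1],[[-0.44,0.00,-0.77],[0.00,0.00,0.00],-1],[[-0.44,0.00,-0.77],[0.00,0.00,0.00],-1],[[-0.44,0.00,-0.77],[0.00,0.00,0.00],-1],[[-0.44,0.00,-0.77],[0.00,0.00,0.00],-1],[[-0.44,0.00,-0.77],[0.00,0.00,0.00],-1],[[-0.93,0.29,0.18],[-0.00,0.65,0.00],-1],[[-0.94,0.29,0.11],[-0.00,0.65,0.00],-1],[[-0.95,0.29,0.03],[-0.00,0.65,0.00],-1],[[-0.95,0.29,-0.04],[-0.00,0.65,0.00],-1],[[-0.94,0.29,-0.12],[-0.00,0.65,0.00],-1],[[-0.93,0.29,-0.19],[-0.00,0.65,0.00],-1],
[[-0.91,0.29,-0.26],[-0.00,0.65,0.00],-1],[[-0.89,0.29,-0.33],[-0.00,0.65,0.00],-1],[[-0.86,0.29,-0.40],[-0.00,0.65,0.00],-1],[[-0.83,0.29,-0.47],[-0.00,0.65,0.00],-1],[[-0.29,0.46,0.45],[-0.00,0.82,0.00],-1],[[-0.33,0.46,0.42],[-0.00,0.82,0.00],-1],[[-0.37,0.46,0.39],[-0.00,0.82,0.00],-1],[[-0.41,0.46,0.35],[-0.00,0.82,0.00],-1],[[-0.44,0.46,0.31],[-0.00,0.82,0.00],-1],[[-0.47,0.46,0.26],[-0.00,0.82,0.00],-1],[[-0.49,0.46,0.21],[-0.00,0.82,0.00],-1],[[-0.51,0.46,0.17],[-0.00,0.82,0.00],-1],

rows 24 maxrot 0.8181143131310576
rows 6 speed ratio 0.28 err 0.0000 [ 0.32  0.39  1.56 -0.43  1.51  0.68] tcp [0.486 0.083 0.177]
rows 10 speed ratio 0.63 err 0.0000 [-0.57  0.26  1.44  0.25  1.52 -0.33] tcp [ 0.5  -0.2   0.27]
rows 7 speed ratio 0.66 err 0.0000 [-0.8   0.88  1.08  0.87  1.78 -0.62] tcp [ 0.597 -0.267  0.148]
rows 4 speed ratio 0.23 err 0.0000 [-0.8   1.02  1.09  0.86  1.69 -0.73] tcp [ 0.597 -0.267  0.048]
```

Call:
send_rows(motion=[[[-0.44,0,-0.77],[0,0,0],-1],[[-0.44,0,-0.77],[0,0,0],-1],[[-0.44,0,-0.77],[0,0,0],-1],[[-0.44,0,-0.77],[0,0,0],-1],[[-0.44,0,-0.77],[0,0,0],-1],[[-0.44,0,-0.77],[0,0,0],-1],[[-0.93,0.29,0.18],[0,0.65,0],-1],[[-0.94,0.29,0.11],[0,0.65,0],-1],[[-0.95,0.29,0.03],[0,0.65,0],-1],[[-0.95,0.29,-0.04],[0,0.65,0],-1],[[-0.94,0.29,-0.12],[0,0.65,0],-1],[[-0.93,0.29,-0.19],[0,0.65,0],-1]])

```text
time_s: 26.95
ee_pos: [0.4943, -0.0874, 0.2329]
eef_rot: [3.14, 0.051, 1.308]
force: [1.0, 0.6, -1.9]
grip_width: 0.0596
grip_force: 25.0
```

Call:
send_rows(motion=[[[-0.91,0.29,-0.26],[0,0.65,0],-1],[[-0.89,0.29,-0.33],[0,0.65,0],-1],[[-0.86,0.29,-0.4],[0,0.65,0],-1],[[-0.83,0.29,-0.47],[0,0.65,0],-1],[[-0.29,0.46,0.45],[0,0.82,0],-1],[[-0.33,0.46,0.42],[0,0.82,0],-1],[[-0.37,0.46,0.39],[0,0.82,0],-1],[[-0.41,0.46,0.35],[0,0.82,0],-1],[[-0.44,0.46,0.31],[0,0.82,0],-1],[[-0.47,0.46,0.26],[0,0.82,0],-1],[[-0.49,0.46,0.21],[0,0.82,0],-1],[[-0.51,0.46,0.17],[0,0.82,0],-1]])

```text
time_s: 28.15
ee_pos: [0.5968, -0.2667, 0.1463]
eef_rot: [3.139, -1.049, 1.309]
force: [0.6, -0.7, -0.9]
grip_width: 0.0601
grip_force: 25.0
```

Call:
send_rows(motion=[[[0,0,0],[0,0,0],-1],[[0,0,0],[0,0,0],-1]])

```text
time_s: 28.35
ee_pos: [0.5963, -0.2661, 0.1462]
eef_rot: [-3.14, -1.044, 1.307]
force: [-0.2, -0.2, 0.1]
grip_width: 0.0596
grip_force: 25.0
```

```bash
python3 - <<'E'
from kin import *
obs()
b=np.load('D.npy');D,RD=b[:3],Ro.from_quat(b[3:])
plan([(D+.006*UP,RD,5)],-1)
for n in('scene','side'):
    c=snap(n);P=cloud(c);hsv=cv2.cvtColor(c['pixels'],cv2.COLOR_RGB2HSV);H,S,V=cv2.split(hsv)
    m=(np.hypot(P[...,0]-.593,P[...,1]+.279)<.05)&(P[...,2]>.09)&(P[...,2]<.2)&(H<14)&(S>110)
    w=(np.hypot(P[...,0]-.593,P[...,1]+.279)<.05)&(P[...,2]>.09)&(P[...,2]<.22)&(V>110)&(S<60)
    print(n,m.sum(),w.sum(),np.nanpercentile(P[m],[2,98],axis=0).round(3).tolist() if m.sum() else '',np.nanpercentile(P[w],[2,98],axis=0).round(3).tolist() if w.sum() else '')
E
```

```text
t 28.35 q [-0.7933, 0.884, 1.0768, 0.8682, 1.786, -0.6148] p [0.5963, -0.2661, 0.1462] r [-3.1405, -1.0441, 1.3069] F [-0.2 -0.2  0.1] w 0.059633151406443374 24.9824169843032
[[-0.54,0.00,0.31],[-0.01,0.01,-0.00],-1],[[-0.54,0.00,0.31],[-0.01,0.01,-0.00],-1],[[-0.54,0.00,0.30],[-0.01,0.01,-0.00],-1],[[-0.54,0.00,0.30],[-0.01,0.01,-0.00],-1],[[-0.54,0.00,0.30],[-0.01,0.01,-0.00],-1],
rows 5 maxrot 0.01196107748319359
scene 713 315 [[0.564, -0.31, 0.107], [0.626, -0.25, 0.18]] [[0.549, -0.317, 0.153], [0.633, -0.249, 0.195]]
side 618 267 [[0.564, -0.311, 0.129], [0.618, -0.25, 0.183]] [[0.555, -0.309, 0.127], [0.631, -0.25, 0.197]]
```

Call:
send_rows(motion=[[[-0.54,0,0.31],[0,0.01,0],-1],[[-0.54,0,0.31],[-0.01,0.01,0],-1],[[-0.54,0,0.3],[-0.01,0.01,0],-1],[[-0.54,0,0.3],[-0.01,0.01,0],-1],[[-0.54,0,0.3],[-0.01,0.01,0],-1],[[0,0,0],[0,0,0],-1]])

```text
time_s: 29.05
ee_pos: [0.5955, -0.2662, 0.0506]
eef_rot: [-3.139, -1.053, 1.302]
force: [-0.8, 0.2, -0.7]
grip_width: 0.0597
grip_force: 25.0
```

Call:
send_rows(motion=[[[-0.03,0,0.015],[0,0,0],-1],[[-0.03,0,0.015],[0,0,0],-1],[[-0.03,0,0.015],[0,0,0],-1],[[-0.03,0,0.015],[0,0,0],-1],[[0,0,0],[0,0,0],-1]])

```text
time_s: 29.55
ee_pos: [0.5964, -0.2673, 0.0503]
eef_rot: [3.135, -1.051, 1.31]
force: [-0.6, 0.1, 0.2]
grip_width: 0.0602
grip_force: 25.0
```

Call:
send_rows(motion=[[[-0.03,0,0.015],[0,0,0],-1],[[-0.03,0,0.015],[0,0,0],-1],[[0,0,0],[0,0,0],-1]])

```text
time_s: 29.85
ee_pos: [0.5963, -0.2673, 0.0479]
eef_rot: [3.136, -1.051, 1.309]
force: [0.2, -0.1, -1.2]
grip_width: 0.0598
grip_force: 25.0
```

```bash
python3 - <<'E'
from kin import *
for i in range(3): obs(); snap('side')
E
```

```text
t 29.85 q [-0.7967, 1.0179, 1.0832, 0.8568, 1.6972, -0.7245] p [0.5963, -0.2673, 0.0479] r [3.1356, -1.051, 1.3092] F [ 0.2 -0.1 -1.2] w 0.05981327691504318 24.98222047546733
t 29.9 q [-0.7966, 1.0178, 1.0831, 0.8568, 1.6973, -0.7244] p [0.5963, -0.2673, 0.048] r [3.1354, -1.051, 1.3093] F [-0.4 -0.1 -1.1] w 0.06028350486990762 24.9820499618545
t 29.95 q [-0.7966, 1.0177, 1.0831, 0.8569, 1.6973, -0.7244] p [0.5964, -0.2673, 0.0481] r [3.1351, -1.051, 1.3096] F [ 0.3  0.1 -1.6] w 0.059686329237908495 24.98239656192709
```

Still no contact, so I'll go on by single millimetres.

Call:
send_rows(motion=[[[-0.03,0,0.015],[0,0,0],-1],[[0,0,0],[0,0,0],-1]])

```text
time_s: 30.2
ee_pos: [0.5964, -0.2674, 0.0473]
eef_rot: [3.135, -1.051, 1.31]
force: [0.8, 0.8, 0.3]
grip_width: 0.0595
grip_force: 25.0
```

Call:
send_rows(motion=[[[-0.03,0,0.015],[0,0,0],-1],[[0,0,0],[0,0,0],-1]])

```text
time_s: 30.4
ee_pos: [0.5964, -0.2674, 0.0472]
eef_rot: [3.133, -1.052, 1.312]
force: [-2.8, 2.3, 7.1]
grip_width: 0.0596
grip_force: 25.0
```

Call:
send_rows(motion=[[[0,0,0],[0,0,0],1],[[0,0,0],[0,0,0],1],[[0,0,0],[0,0,0],1],[[0,0,0],[0,0,0],1],[[0,0,0],[0,0,0],1],[[0,0,0],[0,0,0],1],[[0,0,-0.7],[0,0,0],1],[[0,0,-0.7],[0,0,0],1],[[0,0,-0.7],[0,0,0],1],[[0,0,-0.7],[0,0,0],1],[[0,0,-0.7],[0,0,0],1],[[0,0,-0.7],[0,0,0],1]])

```text
time_s: 31.6
ee_pos: [0.567, -0.3736, 0.1091]
eef_rot: [3.135, -1.051, 1.309]
force: [-0.4, 0.1, -0.0]
grip_width: 0.094
grip_force: 0.0
```

```bash
python3 - <<'E'
from kin import *
obs()
im=[]
for n in('scene','side'):
    c=snap(n);P=cloud(c);hsv=cv2.cvtColor(c['pixels'],cv2.COLOR_RGB2HSV);H,S,V=cv2.split(hsv)
    r=(np.hypot(P[...,0]-.593,P[...,1]+.279)<.055)
    w=r&(P[...,2]>.086)&(P[...,2]<.1)
    v,uu=np.nonzero(w);X=plane(c,np.c_[uu,v],.093)[:,:2]*1000
    h=cv2.convexHull(X.astype(np.float32));M=cv2.moments(h);print(n,w.sum(),'rim ctr',M['m10']/M['m00'],M['m01']/M['m00'],M['m00'],np.nanmedian(P[w][:,2]))
    g=(((H>50)&(H<80)&(S>100))|(r&(P[...,2]<.01)&(V<40)))
    K,D=KD(c);q=cv2.projectPoints(np.array([.593,-.279,.05]),np.array(c['rvec'],float),np.array(c['tvec'],float),K,D)[0].ravel().astype(int)
    im.append(cv2.resize(c['pixels'][q[1]-55:q[1]+55,q[0]-50:q[0]+50,::-1],None,fx=4,fy=4))
cv2.imwrite('pics/end.png',np.hstack(im))
E
```

```text
t 31.6 q [-0.9182, 1.0697, 0.8255, 0.8253, 1.9169, -0.6431] p [0.567, -0.3736, 0.1091] r [3.1352, -1.0509, 1.3094] F [-0.4  0.1 -0. ] w 0.09403787378516004 0.0
scene 287 rim ctr 595.9718727508524 -281.6575036787708 3235.2371924608015 0.09139013612671021
side 276 rim ctr 591.0979729861645 -283.69131440157855 3106.989203910809 0.09142734075427955
```

View pics/end.png

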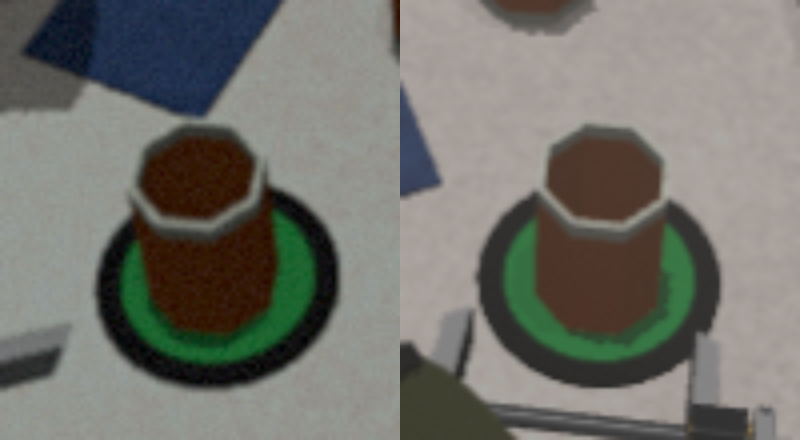

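The cup stands mouth-up (white rim on top), centred on the green mat within about 4 mm. I'll back off a bit further and hand in.

Call:
send_rows(motion=[[[0.5,0,-0.6],[0,0,0],1],[[0.5,0,-0.6],[0,0,0],1],[[0.5,0,-0.6],[0,0,0],1],[[0,0,0],[0,0,0],1],[[0,0,0],[0,0,0],1]])

```text
time_s: 32.2
ee_pos: [0.5609, -0.3957, 0.1736]
eef_rot: [3.136, -1.051, 1.309]
force: [0.0, -0.0, -0.7]
grip_width: 0.094
grip_force: 0.0
```

```bash
python3 -c "
from kin import *
obs(); print(hand_in())"
```

```text
t 32.2 q [-0.9411, 1.0399, 0.7287, 0.8527, 2.0187, -0.5568] p [0.5609, -0.3957, 0.1736] r [3.1362, -1.0514, 1.3089] F [ 0.  -0.  -0.7] w 0.09397723310764088 0.0
the job is handed in; nothing more can be done
None
```

Handed in at 32.2 s of the 70 s allowed: the cup was laid facing the nozzle and released, the trigger was squeezed fully for about 1.5 s and sprang back, and the cup now stands mouth-up within about 4 mm of the green mat's centre; the judge's verdict was not shown.

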